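Set the spice mill and load it with cinnamon

ROBOT

A 6-joint arm with a two-finger parallel gripper is mounted at the origin on the work surface. World frame = base frame: x ahead of the robot, y to its left, z up, the work surface at z = 0. Lengths are in m, angles in rad, forces in N, time in s.
With the tool pointing down it reaches from about 0.375 to 0.9 m from the base axis. Payload 3.1 kg.
Tool frame: the origin (TCP) lies midway between the tips of the shut fingers; the grasp point (between the pads) lies 19 mm behind it; x points along the fingers, z is the direction in which the jaws open and shut, and the axes are right-handed (so a half turn about x gives the same grasp; the last joint's range is limited). The gripper opens to 85 mm and grips with 20 to 120 N. Pads are 22 mm wide; open, the fingers measure 114 mm over their backs; the gripper's body (76 mm by 85 mm) begins 54 mm behind the grasp point. The pads swing forward as they close: fully open they stand 13 mm farther back than shut.
Start: joints at [-1.446, 0.527, 1.433, -0, 1.181, -0.178], TCP at [0.187, -0.596, 0.231] pointing down, gripper open.
Joint ranges: [-3.08, 3.08], [-0.75, 2.2], [0.22, 2.44], [-1.43, 4.57], [0, 2.65], [-2.85, 2.85]. Speed limits (rad/s): [2.79, 2.79, 3.14, 3.14, 3.14, 3.14].

INTERFACE

Orientations are given as a unit quaternion [x, y, z, w].
In Python, from station import telemetry, optics, manip gives the robot as it stands.
- The arm moves only by the tool step_arm, never from a script. Its argument "commands" is a list of rows, each a list of 4 numbers: the shift along the tool's x, y, z in m, then the turn about the tool's x in rad. A call has 1 to 8 rows; each row is the pose to reach, as a shift and turn from the pose measured when the call began, along the tool's axes at that moment; what a row does not reach only later rows make up. A row lasts 1/12 s, in which the tool goes at most 41.7 mm and 7.16 degrees, less where a joint would pass 70% of its speed; a pose out of reach is approached as far as the arm can. A call with a gripper value outside its range is refused whole. "jaw" is the finger opening in m, from 0 to 0.0854, set as the call begins (left out, the last holds). The fingers move at their own pace and stop on an object; "grip_force" is the grip in N (left out, the last holds). Time passes only in rows, so rows that repeat a pose let the fingers close. It gives the time, the measured TCP pose, the force and the opening at its end, in the units of the state.
- telemetry.sense(): the state, without advancing time (a new reading comes with each control period).
- optics.snapshot(name): name is "scene" or "top" or "wrist"; returns the picture (420x560x3 uint8, red, green, blue); there is no depth.
- optics.camera_params(name): a dict with "mtx" (3x3 intrinsics, pixels), "k1" (the pictures are not rectified: a ray, as slopes to the right and down, at radius r is drawn at 1 + k1 r^2 times it, then the intrinsics apply), "origin" and "attitude" of the camera in the world. Camera axes: x right, y down, z forward; pixel columns grow to the right and rows downward; lengths in m; the calibration is good to about 2 mm. A picture is of the moment at which its call begins: read the wrist's pose just before it. camera_params takes no time and is no camera call; for the wrist camera it gives the pose at the moment of the call.
- manip.sign_off(): hands the job in, once; it reports no verdict.
The state is a dict: "t": time; "q": joint angles; "qd": joint speeds; "tau": joint torques, N m; "tcp_pos": TCP position; "tool_rot": TCP orientation; "force": force on the tool from outside, world axes, zero at the start; "ft_torque": the same for the moment, N m; "finger_gap": opening from 0.0 (shut) to 1.0 (fully open).
Only numpy, scipy, OpenCV 4.12 (cv2) and the standard library are available. Lean on these libraries where they do the work, as an engineer would, in place of code of your own. Each camera call takes 0.05 s, during which the arm holds its last target.

TASK

Get the spice mill ready for cinnamon: with the feed trough still empty, turn the ring on top clockwise until the burrs touch (pointer at the red dot), then back it off three clicks, to the third white dot. Then lay every cinnamon stick in the feed trough and, once all are in, shut its lid flat; any lemongrass stalks mixed in go into the pink basket, and the catch tray is slid by its tab under the mill until fully home. Leave everything else on the counter standing where it is.

Things in the scene. Friction and masses are not known exactly. Their poses are not given: they have to be found in the camera images.
- mill: Green bench spice mill, fixed, turned by up to 6 degrees. Origin on the counter, x away from the robot, y to its left. In its frame (mm): feed trough on a solid pedestal centred at y -55; grinder tower 112 (x) by 100 (y) centred at y 110, top at z 150, burr axis vertical at x 0, y 110. A dark collar of radius 58 on the tower (z 150..156) carries one red and seven white dots.
- ring (a joint): Black adjustment ring, radius 45 mm, on the tower. Rad: 0 = burrs touch (hard stop; yellow pointer at the red dot, on the mill's -x side), growing counterclockwise seen from above = backing off, to 2.3 at most. Successive white dots are one click = 0.3 rad apart. No sprung detents: friction (0.1 N m) holds it where left.
- ring_grip (a point): On the ring's axis, 193 mm above the counter, mid-height of its upright aluminium grip bar: 64 long, 16 thick (grip across this), from z 171 (top of the ring disc) to 205. The point's x axis runs along the bar and turns with the ring; at ring 0 it is parallel to mill x. The yellow pointer lies towards its -x.
- trough_in (a point): Centre of the feed trough's inner floor (50 mm above the counter), axes as the mill. Inner size 110 (x) by 150 (y) mm, walls 5 mm thick and 55 mm high (rim at z 105).
- lid (a joint): Clear flat lid of the trough with a red free edge, 140 (x) by 158 (y) by 6 mm, hinged on the trough's far rim. Rad: 0 = shut flat on the rim, growing as it opens up and away from the robot; 1.57 upright, 1.85 at most. Starts nearly upright. Stiff hinge (friction 0.12 N m): it stays about where it is left; 1 to 2 N at its edge moves it.
- lid_hinge (a point): Middle of the lid's hinge line, fixed on the mill at x 60, y -55, z 105.5 mm in the mill's frame; the line runs along mill y. Axes as the mill.
- lid_edge (a point): Middle of the lid's free (red) edge, 140 mm from the hinge; moves with the lid.
- tray_home (a point): On the counter under the tower: where the tray's origin lies when fully home, its y along mill y; axes as the mill. The tower stands on two legs; between them a channel 80 mm wide (mill x -40..40) and 62 mm high runs in along -y from its open mouth at mill y 160 to a stop at mill y 60 mm. The point is at mill x 0, y 105.
- tray: Loose orange catch tray, 0.18 to 0.35 kg: open pan 70 (x) by 90 (y) by 35 mm high, origin under the pan's centre. From the pan's +y end a flat arm runs out to a foot with a red upright tab. It slides on the counter; starts to the left of the mill, pan towards the mill, tab away.
- tray_tab (a point): Grip point on the tray's red tab, 130 mm along the tray's +y from its origin, 50 mm above the counter. The tab is 14 thick (tray x, grip across this), 30 wide (tray y), its top at 78 mm, foot top at 16 mm. When home it stands 75 mm out from the tower.
- basket: Pink open plastic basket, fixed, 110 (x) by 160 (y) by 50 mm high, walls and floor 4 mm; origin under its centre.
- cinnamon0: Brown cinnamon stick (double quill), 90 long (its x) by 24 wide (its y) by 16 mm high, about 40 g, origin at the centre of its underside; starts on the 4 mm thick white board to the robot's right. Two to four of the four are present.
- cinnamon1: Brown cinnamon stick (double quill), 90 long (its x) by 24 wide (its y) by 16 mm high, about 40 g, origin at the centre of its underside; starts on the 4 mm thick white board to the robot's right. Two to four of the four are present.
- cinnamon2: Brown cinnamon stick (double quill), 90 long (its x) by 24 wide (its y) by 16 mm high, about 40 g, origin at the centre of its underside; starts on the 4 mm thick white board to the robot's right. Two to four of the four are present.
- cinnamon3: Brown cinnamon stick (double quill), 90 long (its x) by 24 wide (its y) by 16 mm high, about 40 g, origin at the centre of its underside; starts on the 4 mm thick white board to the robot's right. Two to four of the four are present.
- lemongrass0: Pale yellow-green dried lemongrass stalk, 110 long (its x) by 20 wide (its y) by 16 mm high, about 40 g, origin at the centre of its underside; starts among the cinnamon. None, one or both are present.
- lemongrass1: Pale yellow-green dried lemongrass stalk, 110 long (its x) by 20 wide (its y) by 16 mm high, about 40 g, origin at the centre of its underside; starts among the cinnamon. None, one or both are present.
- sauce: Bystander: amber sauce bottle, 60 dia by 170 mm; origin under its centre. Not part of the job.
- jar: Bystander: glass jar, 64 dia by 80 mm; origin under its centre. Not part of the job.
- shaker: Bystander: metal shaker can, 52 dia by 90 mm; origin under its centre. Not part of the job.
- cup: Bystander: paper cup, 80 dia by 90 mm; origin under its centre. Not part of the job.
- bowl: Bystander: white bowl, 84 dia by 40 mm; origin under its centre. Not part of the job.
- brush: Bystander: basting brush lying beyond the mill. Not part of the job.
- foilbox: Bystander: cardboard box 50 by 240 by 50 mm; origin under its centre. Not part of the job.
Not all that is in view belongs to the job. Leave any turquoise look-alike of the lemongrass0 alone.

How it is judged:
By the outcome, as a careful person would: the job done as asked, in the order asked, and still so for the second after the job is handed in, with the robot touching nothing.
Of cinnamon0, cinnamon1, cinnamon2, cinnamon3, lemongrass0, lemongrass1 only 4 to 6 are there at a start; the rules pass over those that are not, and their reading is None.
At some moment in a run one of cinnamon0, cinnamon1, cinnamon2, cinnamon3, lemongrass0, lemongrass1, tray may be knocked a few centimetres aside while the robot is not near it.
Once in a run the grip may slacken for a moment while it holds something.
It also fails if it takes over 210 s, if anything falls off the work surface, if the arm or the gripper's body presses on something with over 40 N, if the wrist force passes 120 N, or if a joint passes its speed limit or range.

## Working session

There is one attempt and no reset: what is moved stays moved. The work goes in short steps, Python scripts to look and compute and a tool call to move; the robot and the scene stay as the last step left them, time stands still between calls to the robot, and variables do not carry over. Pictures are saved under pics/ and viewed, and the job is handed in when it is done.

Besides the shell and the picture viewer there is one more tool, called after "Request:" by a JSON object that holds its "fn" and its "kwargs". step_arm: Moves the arm, as the interface text tells. Its arguments: {"type":"object","properties":{"commands":{"type":"array","items":{"type":"array","items":{"type":"number"}}},"jaw":{"type":"number"},"grip_force":{"type":"number"}},"required":["commands"]}

```bash
ls -la; mkdir -p pics
python3 - <<'E'
from station import telemetry, optics, manip
import cv2
s=telemetry.sense();print(s)
for n in ["scene","top","wrist"]:
    p=optics.camera_params(n);print(n,p)
    im=optics.snapshot(n);cv2.imwrite(f"pics/{n}0.png",im[:,:,::-1])
E
```

```text
total 12
drwxr-xr-x  3 agent agent 4096 Dec  7 05:40 .
drwxr-xr-x 23 root  root  4096 Dec  7 05:40 ..
drwxr-xr-x  2 agent agent 4096 Dec  7 05:40 pics
{'t': 0.0, 'q': array([-1.44549113e+00,  5.28468677e-01,  1.43394990e+00, -1.30798981e-05,
        1.18140513e+00, -1.78525399e-01]), 'qd': array([ 0.00018373,  0.00126156,  0.00072319, -0.00056149, -0.00101773,
       -0.00094789]), 'tau': array([-8.56831430e-04, -4.42359710e+01, -1.78027171e+01, -2.65336239e-04,
        8.29035096e-03,  1.46625251e-06]), 'tcp_pos': array([ 0.18690093, -0.59562009,  0.23031695]), 'tool_rot': array([ 0.41914348,  0.57045386, -0.41800456,  0.56936221]), 'force': array([-0.3584939 , -0.07303392,  0.00569547]), 'ft_torque': array([-0.00955347, -0.04598103,  0.02599531]), 'finger_gap': 1.000664068235572}
scene {'mtx': array([[404.92791409,   0.        , 273.73800378],
       [  0.        , 404.92791409, 211.62387817],
       [  0.        ,   0.        ,   1.        ]]), 'k1': -0.07149423803712951, 'origin': array([ 1.22098271, -0.20613884,  1.12729432]), 'attitude': array([ 0.73989746,  0.59918351, -0.19429819, -0.23617596])}
top {'mtx': array([[396.0718497 ,   0.        , 282.6874808 ],
       [  0.        , 396.0718497 , 204.51081312],
       [  0.        ,   0.        ,   1.        ]]), 'k1': -0.08155280221873709, 'origin': array([ 0.4232696 , -0.0756674 ,  1.52092289]), 'attitude': array([-0.70594752,  0.70710862, -0.02848728,  0.02870502])}
wrist {'mtx': array([[313.68640067,   0.        , 279.72649912],
       [  0.        , 313.68640067, 206.63557465],
       [  0.        ,   0.        ,   1.        ]]), 'k1': -0.0033192050026092245, 'origin': array([ 0.25063351, -0.57579145,  0.37155614]), 'attitude': array([ 0.79876514, -0.58695104, -0.07931784,  0.10569485])}
```

View pics/scene0.png

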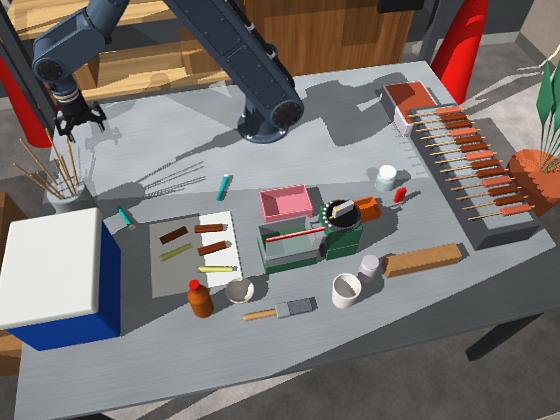

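View pics/top0.png

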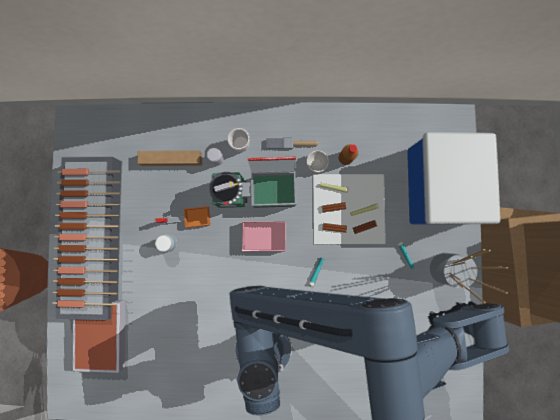

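View pics/wrist0.png

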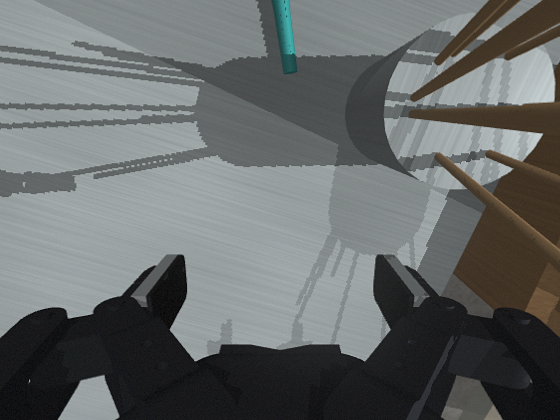

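```bash
cat > h.py <<'E'
import numpy as np, cv2
from scipy.spatial.transform import Rotation as R
from station import telemetry, optics, manip
def prm(n,p=None):
    return p if p is not None else optics.camera_params(n)
def p2w(n,uv,z,p=None):
    p=prm(n,p);K=p['mtx'];out=[]
    for u,v in np.atleast_2d(uv):
        d=np.array([(u-K[0,2])/K[0,0],(v-K[1,2])/K[1,1]]);s=d.copy()
        for _ in range(20): s=d/(1+p['k1']*(s@s))
        w=R.from_quat(p['attitude']).apply([s[0],s[1],1.]);o=p['origin']
        out.append(o+w*(z-o[2])/w[2])
    return np.array(out)
def w2p(n,X,p=None):
    p=prm(n,p);K=p['mtx']
    c=R.from_quat(p['attitude']).inv().apply(np.atleast_2d(X)-p['origin'])
    s=c[:,:2]/c[:,2:];s=s*(1+p['k1']*(s**2).sum(1,keepdims=True))
    return s*[K[0,0],K[1,1]]+[K[0,2],K[1,2]]
def snap(n,name,box=None,f=1):
    p=optics.camera_params(n);im=optics.snapshot(n)[:,:,::-1].copy()
    cv2.imwrite(f'pics/{name}_full.png',im)
    if box: 
        x0,y0,x1,y1=box;im=im[y0:y1,x0:x1]
    im=cv2.resize(im,None,fx=f,fy=f,interpolation=cv2.INTER_CUBIC)
    cv2.imwrite(f'pics/{name}.png',im);return p
def st():
    s=telemetry.sense();m=R.from_quat(s['tool_rot']).as_matrix()
    print('t %.2f'%s['t'],'tcp',s['tcp_pos'].round(4),'F',s['force'].round(1),'gap',round(float(s['finger_gap'])*85.4,1))
    print('q',s['q'].round(3));print(' x',m[:,0].round(3),'y',m[:,1].round(3),'z',m[:,2].round(3),'zang',round(float(np.degrees(np.arctan2(m[1,2],m[0,2]))),2))
    return s,m
def to(target,zang=None):
    """shift in tool axes to get the TCP to target, turn so that tool z points at world heading zang(deg, mod 180)"""
    s,m=st();d=m.T@(np.array(target)-s['tcp_pos']);a=None
    if zang is not None:
        cur=np.degrees(np.arctan2(m[1,2],m[0,2]));dz=(zang-cur+90)%180-90
        a=-np.radians(dz)  # tool x down: +turn about x is clockwise from above
        print('q6 now',s['q'][5].round(3),'turn',round(a,3), 'alt',round(a-np.sign(a)*np.pi,3))
    print('shift',d.round(4),'rows@40mm',round(np.linalg.norm(d)/.04,1))
E
python3 - <<'E'
import cv2
im=cv2.imread('pics/top0.png')
cv2.imwrite('pics/c1.png',cv2.resize(im[135:260,150:310],None,fx=5,fy=4.7,interpolation=cv2.INTER_CUBIC)[:600])
cv2.imwrite('pics/c2.png',cv2.resize(im[165:265,300:420],None,fx=6,fy=6,interpolation=cv2.INTER_CUBIC))
im=cv2.imread('pics/scene0.png')
cv2.imwrite('pics/c3.png',cv2.resize(im[170:290,250:410],None,fx=5,fy=5,interpolation=cv2.INTER_CUBIC))
E
```

```text
(no output)
```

View pics/c1.png

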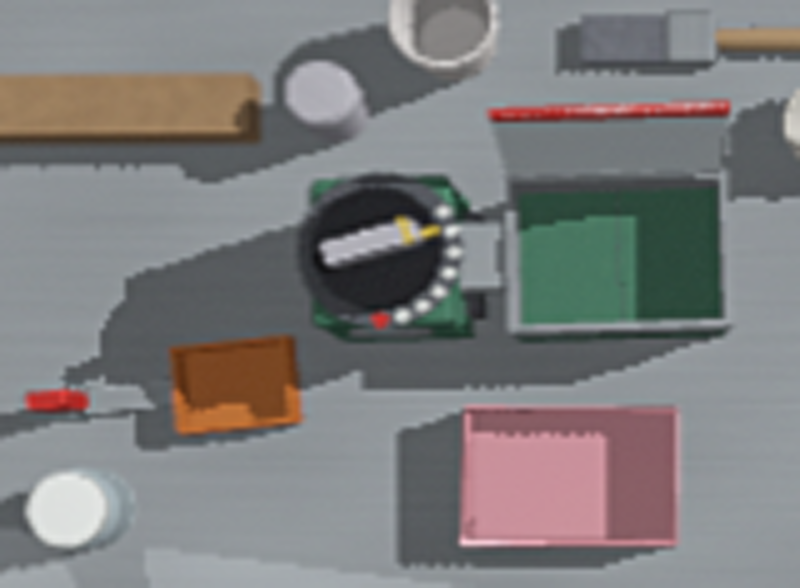

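View pics/c2.png

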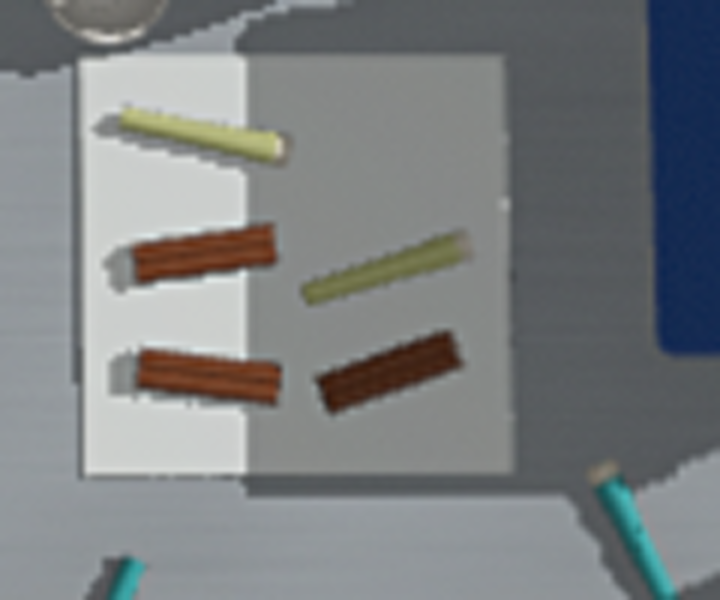

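View pics/c3.png

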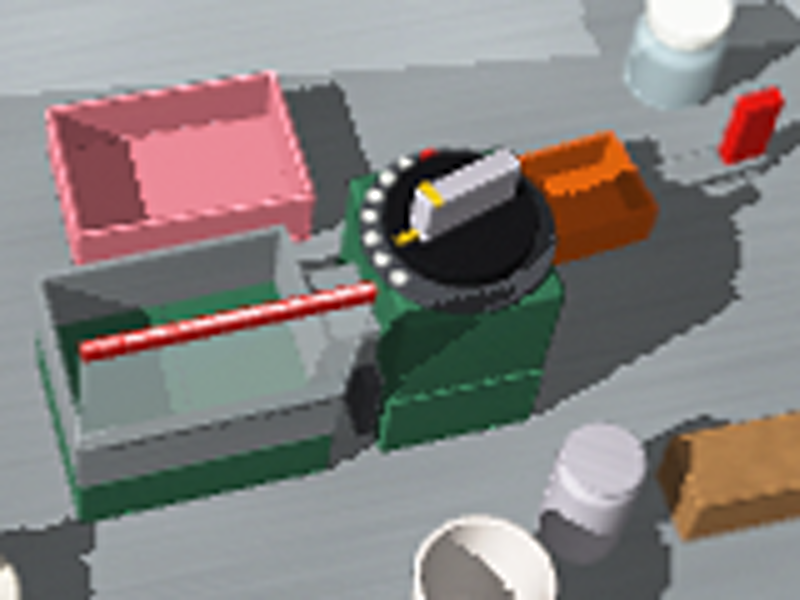

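```bash
cat > fit.py <<'E'
from h import *
from scipy.optimize import least_squares
P=optics.camera_params('top');S=optics.camera_params('scene')
c1=lambda a:(np.array(a)+.5)/[5,4.7]-.5+[150,135]
c3=lambda a:(np.array(a)+.5)/5-.5+[250,170]
# (mill pt mm, top px crop, scene crop)
tp=[((-60,25,105),(507,334)),((-60,-135,105),(729,326)),((60,-135,105),(722,178))]
dots=[(380,320),(402,316),(421,307),(438,292),(450,273),(454,252),(453,231),(444,212)]
sc=[((-60,25,105),(277,230)),((-60,-135,105),(44,280))]
sd=[(427,154),(404,163),(387,179),(375,197),(370,216),(374,240),(384,262),(398,278)]
def M(v,X):
    c,s=np.cos(v[2]),np.sin(v[2]);X=np.array(X,float)/1000
    return np.c_[v[0]+c*X[:,0]-s*X[:,1],v[1]+s*X[:,0]+c*X[:,1],X[:,2]]
def D(r): 
    a=np.pi+.3*np.arange(8);return np.c_[r*np.cos(a),110+r*np.sin(a),0*a+157]
def f(v):
    e=[w2p('top',M(v,[t[0] for t in tp]),P)-c1([t[1] for t in tp]),w2p('top',M(v,D(v[3]*1e3)),P)-c1(dots),
     w2p('scene',M(v,[t[0] for t in sc]),S)-c3([t[1] for t in sc]),w2p('scene',M(v,D(v[3]*1e3)),S)-c3(sd)]
    return np.concatenate(e).ravel()
r=least_squares(f,[.6,.05,0,.052]);print(r.x, np.degrees(r.x[2]));print(r.fun.reshape(-1,2).round(1).tolist())
v=r.x
print('axis',M(v,[[0,110,193]]),'trough',M(v,[[0,-55,50]]),'hinge',M(v,[[60,-55,105.5]]),'home',M(v,[[0,105,0]]))
for z,n,uv in [(.205,'bar ends',[(325,250),(415,230)]),(.171,'ptr tip',[(438,231)]),(.105,'x',[(507,180)])]:
    print(n,p2w('top',c1(uv),z,P))
b=p2w('top',c1([(322,243),(326,263),(418,242),(415,219)]),.205,P);print('bar',b[:,:2])
pts=p2w('top',c1([(173,347),(294,336),(300,422),(178,432)]),.035,P);print('tray pan rim',pts[:,:2],pts.mean(0))
print('tab',p2w('top',c1([(27,393),(87,392),(87,407),(30,410)]),.078,P)[:,:2])
print('basket',p2w('top',c1([(463,409),(677,408),(676,545),(461,545)]),.05,P)[:,:2])
c2=lambda a:(np.array(a)+.5)/6-.5+[300,165]
for n,uv in dict(lg0=[(122,117),(282,148)],lg1=[(305,293),(464,243)],c0=[(137,264),(274,243)],c1=[(138,370),(280,384)],c2=[(325,394),(456,350)]).items():
    w=p2w('top',c2(uv),.015,P);d=w[1]-w[0];print(n,w.mean(0).round(4),'len',np.linalg.norm(d).round(3),'ang',np.degrees(np.arctan2(d[1],d[0])).round(1))
E
python3 fit.py
```

```text
[0.59629178 0.01486041 0.03004961 0.05311558] 1.7217157249101287
[[0.1, -0.4], [0.3, -0.1], [0.5, -1.7], [-0.3, 0.2], [-0.2, 0.2], [0.1, -0.0], [-0.0, -0.0], [-0.2, -0.0], [-0.1, -0.0], [-0.4, -0.0], [-0.4, -0.2], [1.8, -1.1], [-2.3, -0.8], [0.6, 0.4], [0.5, 0.2], [0.0, -0.3], [-0.2, -0.3], [-0.3, 0.1], [-0.6, -0.2], [-0.5, -0.4], [0.2, 0.1]]
axis [[0.59298682 0.12481075 0.193     ]] trough [[ 0.59794426 -0.04011476  0.05      ]] hinge [[ 0.65791717 -0.03831206  0.1055    ]] home [[0.59313705 0.11981301 0.        ]]
bar ends [[0.58657827 0.15290032 0.205     ]
 [0.60078318 0.09248167 0.205     ]]
ptr tip [[0.60458876 0.08096049 0.171     ]]
x [[0.65286245 0.03900427 0.105     ]]
bar [[0.5916161  0.15499146]
 [0.57724096 0.15210167]
 [0.59215282 0.09038262]
 [0.60869871 0.09255893]]
tray pan rim [[0.5294791  0.29705458]
 [0.5382143  0.20505506]
 [0.46919756 0.19963759]
 [0.46117172 0.29207271]] [0.49951567 0.24845498 0.035     ]
tab [[0.49045258 0.39430201]
 [0.49124024 0.34951618]
 [0.47952077 0.34927865]
 [0.47715305 0.39175891]]
basket [[ 0.47895465  0.07527729]
 [ 0.47953776 -0.08379671]
 [ 0.3717872  -0.08283954]
 [ 0.37189625  0.07619158]]
lg0 [ 0.6137 -0.2693  0.015 ] len 0.104 ang -101.1
lg1 [ 0.5267 -0.3851  0.015 ] len 0.107 ang -72.8
c0 [ 0.5362 -0.2706  0.015 ] len 0.089 ang -81.4
c1 [ 0.4576 -0.2719  0.015 ] len 0.091 ang -95.8
c2 [ 0.4605 -0.3877  0.015 ] len 0.089 ang -71.8
```

Run:
```python
from h import *
to([0.593,0.125,0.26],13.2)
```

```text
t 0.15 tcp [ 0.1869 -0.5958  0.2305] F [-0.5  0.6  0.7] gap 85.8
q [-1.446  0.528  1.434 -0.     1.181 -0.178]
 x [-0.     0.002 -1.   ] y [0.954 0.299 0.   ] z [ 0.299 -0.954 -0.002] zang -72.59
q6 now -0.178 turn -1.497 alt 1.644
shift [-0.0283  0.6031 -0.5664] rows@40mm 20.7
```

Request:
{"fn": "step_arm", "kwargs": {"commands": [[-0.028, 0.603, -0.566, -1.497], [-0.028, 0.603, -0.566, -1.497], [-0.028, 0.603, -0.566, -1.497], [-0.028, 0.603, -0.566, -1.497], [-0.028, 0.603, -0.566, -1.497], [-0.028, 0.603, -0.566, -1.497], [-0.028, 0.603, -0.566, -1.497], [-0.028, 0.603, -0.566, -1.497]]}}

```text
t: 0.82
tcp_pos: [0.3509, -0.3041, 0.2427]
tool_rot: [0.093, 0.701, -0.092, 0.701]
force: [1.8, -0.6, -0.4]
finger_gap: 1.001
```

Run:
```python
from h import *
to([0.593,0.125,0.26],13.2)
```

```text
t 0.82 tcp [ 0.3509 -0.3041  0.2427] F [ 1.8 -0.6 -0.4] gap 85.5
q [-9.560e-01  2.960e-01  1.807e+00  1.000e-03  1.039e+00 -6.950e-01]
 x [ 0.     0.001 -1.   ] y [0.258 0.966 0.001] z [ 0.966 -0.258 -0.   ] zang -14.98
q6 now -0.695 turn -0.492 alt 2.65
shift [-0.0166  0.4771  0.1229] rows@40mm 12.3
```

Request:
{"fn": "step_arm", "kwargs": {"commands": [[-0.017, 0.477, 0.123, -0.492], [-0.017, 0.477, 0.123, -0.492], [-0.017, 0.477, 0.123, -0.492], [-0.017, 0.477, 0.123, -0.492], [-0.017, 0.477, 0.123, -0.492], [-0.017, 0.477, 0.123, -0.492], [-0.017, 0.477, 0.123, -0.492], [-0.017, 0.477, 0.123, -0.492]]}}

```text
t: 1.48
tcp_pos: [0.5143, -0.0136, 0.2546]
tool_rot: [-0.081, 0.702, 0.082, 0.702]
force: [0.9, -1.1, -0.3]
finger_gap: 1.001
```

Run:
```python
from h import *
to([0.593,0.125,0.26],13.2)
```

```text
t 1.48 tcp [ 0.5143 -0.0136  0.2546] F [ 0.9 -1.1 -0.3] gap 85.5
q [-2.450e-01  3.500e-01  1.679e+00  1.000e-03  1.114e+00 -4.760e-01]
 x [-0.     0.001 -1.   ] y [-0.229  0.973  0.001] z [0.973 0.229 0.   ] zang 13.22
q6 now -0.476 turn 0.0 alt -3.141
shift [-0.0052  0.117   0.1083] rows@40mm 4.0
```

Request:
{"fn": "step_arm", "kwargs": {"commands": [[-0.005, 0.117, 0.108, 0], [-0.005, 0.117, 0.108, 0], [-0.005, 0.117, 0.108, 0], [-0.005, 0.117, 0.108, 0], [-0.005, 0.117, 0.108, 0], [-0.005, 0.117, 0.108, 0]]}}

```text
t: 1.98
tcp_pos: [0.5929, 0.1268, 0.2592]
tool_rot: [-0.082, 0.702, 0.083, 0.702]
force: [-0.7, -0.7, 0.2]
finger_gap: 0.998
```

Run:
```python
from h import *
to([0.593,0.125,0.18],13.2)
p=snap('wrist','w1')
print(w2p('wrist',[[0.593,.125,.205]],p))
```

```text
t 1.98 tcp [0.5929 0.1268 0.2592] F [-0.7 -0.7  0.2] gap 85.3
q [ 2.600e-02  4.730e-01  1.449e+00  1.000e-03  1.220e+00 -2.090e-01]
 x [-0.001  0.001 -1.   ] y [-0.232  0.973  0.001] z [ 0.973  0.232 -0.001] zang 13.43
q6 now -0.209 turn 0.004 alt -3.138
shift [ 0.0791 -0.0019 -0.0002] rows@40mm 2.0
[[278.75255627 229.37714102]]
```

View pics/w1.png

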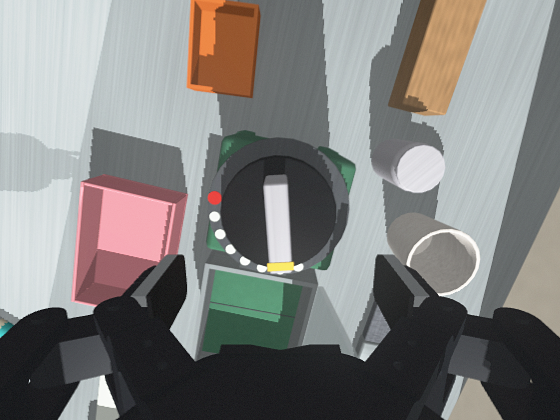

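Run:
```python
from h import *
import cv2
im=cv2.imread('pics/w1_full.png')
cv2.imwrite('pics/w1c.png',cv2.resize(im[120:300,190:370],None,fx=3.3,fy=3.3,interpolation=cv2.INTER_CUBIC))
```

```text
(no output)
```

View pics/w1c.png

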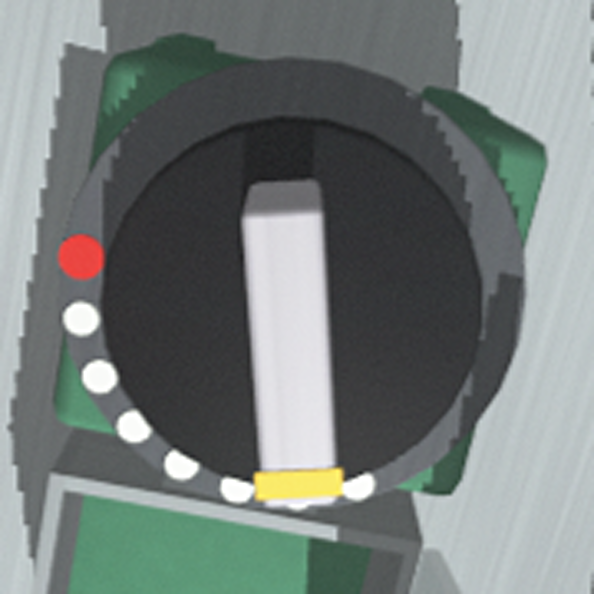

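Run:
```python
from h import *
p=optics.camera_params('wrist')
c=lambda a:(np.array(a)+.5)/3.3-.5+[190,120]
w=p2w('wrist',c([(283,212),(297,470)]),.205,p);d=w[1]-w[0];print(w,w.mean(0),np.linalg.norm(d),np.degrees(np.arctan2(d[1],d[0])))
w=p2w('wrist',c([(81,257),(81,319),(98,377),(135,427),(180,465),(236,490),(358,487)]),.157,p)
import numpy as np
A=np.c_[w[:,:2],np.ones(len(w))];s=np.linalg.lstsq(A,(w[:,:2]**2).sum(1),rcond=None)[0];print('axis',s[:2]/2,np.sqrt(s[2]+(s[:2]**2).sum()/4))
to([0.593,0.125,0.18],10.5)
```

```text
[[0.58316703 0.15275668 0.205     ]
 [0.59813599 0.10100508 0.205     ]] [0.59065151 0.12688088 0.205     ] 0.0538729798660499 -73.86768059033135
axis [0.59217696 0.12274437] 0.05255208640679998
t 2.03 tcp [0.5921 0.1254 0.2591] F [-0.3 -0.2 -0.1] gap 85.7
q [ 2.400e-02  4.720e-01  1.451e+00  1.000e-03  1.220e+00 -2.090e-01]
 x [-0.002  0.001 -1.   ] y [-0.23   0.973  0.001] z [ 0.973  0.23  -0.002] zang 13.33
q6 now -0.209 turn 0.049 alt -3.092
shift [ 0.0791 -0.0007  0.0009] rows@40mm 2.0
```

Request:
{"fn": "step_arm", "kwargs": {"commands": [[0.04, -0.001, 0.0005, -0.045], [0.079, -0.001, 0.0005, -0.045], [0.079, -0.001, 0.0005, -0.045], [0.079, -0.001, 0.0005, -0.045]], "jaw": 0.05}}

```text
t: 2.37
tcp_pos: [0.5904, 0.1231, 0.1783]
tool_rot: [-0.097, 0.703, 0.098, 0.697]
force: [0.1, 0.2, 0.2]
finger_gap: 0.585
```

Request:
{"fn": "step_arm", "kwargs": {"commands": [[0, 0, 0, 0], [0, 0, 0, 0], [0, 0, 0, 0], [0, 0, 0, 0], [0, 0, 0, 0], [0, 0, 0, 0]], "jaw": 0.0, "grip_force": 40}}

```text
t: 2.87
tcp_pos: [0.5928, 0.1228, 0.181]
tool_rot: [-0.097, 0.701, 0.097, 0.7]
force: [1.8, -0.5, 7.0]
finger_gap: 0.176
```

Run:
```python
from h import *
to([0.5925,0.124,0.18],16.1)
```

```text
t 2.87 tcp [0.5928 0.1228 0.181 ] F [ 1.8 -0.5  7. ] gap 15.0
q [ 0.02   0.561  1.531 -0.     1.051 -0.255]
 x [-0.002 -0.    -1.   ] y [-0.272  0.962  0.   ] z [ 0.962  0.272 -0.002] zang 15.77
q6 now -0.255 turn -0.006 alt 3.136
shift [0.001  0.0012 0.0001] rows@40mm 0.0
```

Request:
{"fn": "step_arm", "kwargs": {"commands": [[-0.002, 0, 0, 0.1], [-0.002, 0, 0, 0.2], [-0.002, 0, 0, 0.3], [-0.002, 0, 0, 0.4], [-0.002, 0, 0, 0.5], [-0.002, 0, 0, 0.6], [-0.002, 0, 0, 0.7], [-0.002, 0, 0, 0.8]]}}

```text
t: 3.53
tcp_pos: [0.592, 0.123, 0.1811]
tool_rot: [0.185, 0.684, -0.185, 0.681]
force: [2.4, 0.4, -10.6]
finger_gap: 0.181
```

Run:
```python
from h import *
to([0.5925,0.124,0.18],-88.3);print(telemetry.sense()['ft_torque'])
```

```text
t 3.53 tcp [0.592  0.123  0.1811] F [  2.4   0.4 -10.6] gap 15.5
q [0.02  0.561 1.531 0.    1.053 0.549]
 x [-0.004 -0.    -1.   ] y [ 0.505  0.863 -0.002] z [ 0.863 -0.505 -0.004] zang -30.32
q6 now 0.549 turn 1.012 alt -2.13
shift [ 0.0011  0.0011 -0.0001] rows@40mm 0.0
[ 0.12281815 -0.55502636  0.1033282 ]
```

Request:
{"fn": "step_arm", "kwargs": {"commands": [[0.001, 0, 0, 0.12], [0.001, 0, 0, 0.24], [0.001, 0, 0, 0.36], [0.001, 0, 0, 0.48], [0.001, 0, 0, 0.6], [0.001, 0, 0, 0.72], [0.001, 0, 0, 0.84], [0.001, 0, 0, 0.92]]}}

```text
t: 4.2
tcp_pos: [0.5917, 0.1236, 0.181]
tool_rot: [0.469, 0.53, -0.471, 0.527]
force: [-1.7, 0.0, 1.8]
finger_gap: 0.177
```

Run:
```python
from h import *
to([0.5925,0.124,0.18],-88.3);print(telemetry.sense()['ft_torque'])
```

```text
t 4.20 tcp [0.5917 0.1236 0.181 ] F [-1.7  0.   1.8] gap 15.1
q [2.100e-02 5.610e-01 1.532e+00 1.000e-03 1.052e+00 1.474e+00]
 x [-0.004  0.001 -1.   ] y [ 0.993  0.117 -0.004] z [ 0.117 -0.993 -0.001] zang -83.3
q6 now 1.474 turn 0.087 alt -3.054
shift [ 0.001   0.0008 -0.0003] rows@40mm 0.0
[ 0.36148863 -0.06204736  0.11490708]
```

Request:
{"fn": "step_arm", "kwargs": {"commands": [[0, 0, 0, 0.04], [0, 0, 0, 0.08], [0, 0, 0, 0.09], [0, 0, 0, 0.1], [0, 0, 0, 0.11]]}}

```text
t: 4.62
tcp_pos: [0.5917, 0.1237, 0.1811]
tool_rot: [0.497, 0.503, -0.499, 0.501]
force: [0.6, 1.0, -2.2]
finger_gap: 0.178
```

Run:
```python
from h import *
to([0.5925,0.124,0.18],-88.3);print(telemetry.sense()['ft_torque'])
p=snap('wrist','w2',(150,80,410,290),2.8)
snap('top','t2',(180,155,260,215),9)
```

```text
t 4.62 tcp [0.5917 0.1237 0.1811] F [ 0.6  1.  -2.2] gap 15.2
q [2.100e-02 5.610e-01 1.532e+00 1.000e-03 1.052e+00 1.583e+00]
 x [-0.004  0.001 -1.   ] y [ 1.     0.009 -0.004] z [ 0.009 -1.    -0.001] zang -89.51
q6 now 1.583 turn -0.021 alt 3.121
shift [ 0.0011  0.0008 -0.0003] rows@40mm 0.0
[ 0.23309454 -0.40829679  0.74333448]
```

View pics/w2.png

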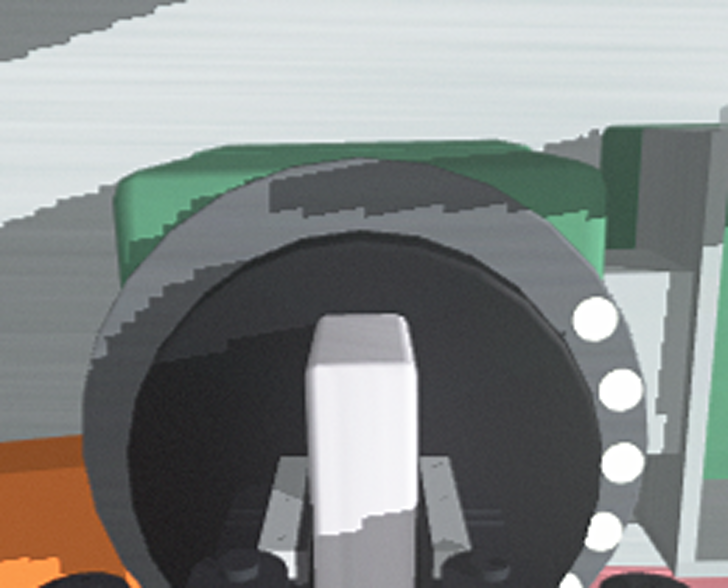

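Request:
{"fn": "step_arm", "kwargs": {"commands": [[0.0, 0, 0, -0.12], [0.0, 0, 0, -0.24], [0, 0, 0, -0.36], [0, 0, 0, -0.48], [0, 0, 0, -0.6], [0, 0, 0, -0.72], [0, 0, 0, -0.84], [0, 0, 0, -0.915]]}}

```text
t: 5.38
tcp_pos: [0.592, 0.123, 0.1811]
tool_rot: [0.223, 0.672, -0.224, 0.67]
force: [1.9, -1.3, -2.5]
finger_gap: 0.176
```

Request:
{"fn": "step_arm", "kwargs": {"commands": [[0, 0, 0, 0], [0, 0, 0, 0]]}}

```text
t: 5.55
tcp_pos: [0.592, 0.123, 0.1811]
tool_rot: [0.224, 0.672, -0.225, 0.669]
force: [0.3, -1.2, -1.8]
finger_gap: 0.178
```

Run:
```python
from h import *
to([0.5925,0.124,0.18],-36.7);print(telemetry.sense()['ft_torque'])
```

```text
t 5.55 tcp [0.592  0.123  0.1811] F [ 0.3 -1.2 -1.8] gap 15.2
q [0.02  0.561 1.532 0.    1.052 0.665]
 x [-0.004  0.    -1.   ] y [ 0.601  0.799 -0.002] z [ 0.799 -0.601 -0.003] zang -36.97
q6 now 0.665 turn -0.005 alt 3.137
shift [ 0.0011  0.0011 -0.0002] rows@40mm 0.0
[ 0.0523557  -0.28441606  0.10911349]
```

Request:
{"fn": "step_arm", "kwargs": {"commands": [[0, 0, 0, 0], [0, 0, 0, 0], [0, 0, 0, 0], [0, 0, 0, 0], [-0.04, 0, 0, 0], [-0.08, 0, 0, 0], [-0.12, 0, 0, 0], [-0.12, 0, 0, 0]], "jaw": 0.05}}

```text
t: 6.22
tcp_pos: [0.5972, 0.1233, 0.3104]
tool_rot: [0.226, 0.666, -0.222, 0.675]
force: [0.9, 0.6, 0.5]
finger_gap: 0.583
```

Run:
```python
from h import *
st()
p=snap('wrist','w3',(180,100,380,300),3)
snap('top','t3',(180,155,260,215),9)
```

```text
t 6.22 tcp [0.5972 0.1233 0.3104] F [0.9 0.6 0.5] gap 49.8
q [0.02  0.423 1.385 0.    1.319 0.666]
 x [ 0.014  0.001 -1.   ] y [0.601 0.799 0.009] z [ 0.799 -0.601  0.011] zang -36.98
```

View pics/w3.png

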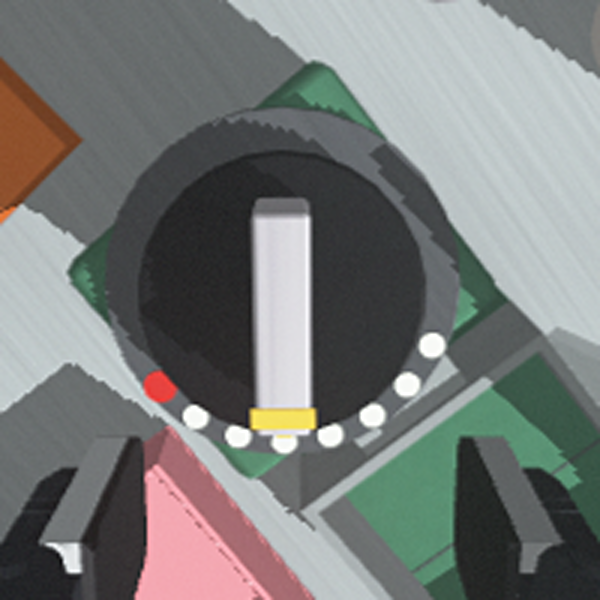

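View pics/w3_full.png

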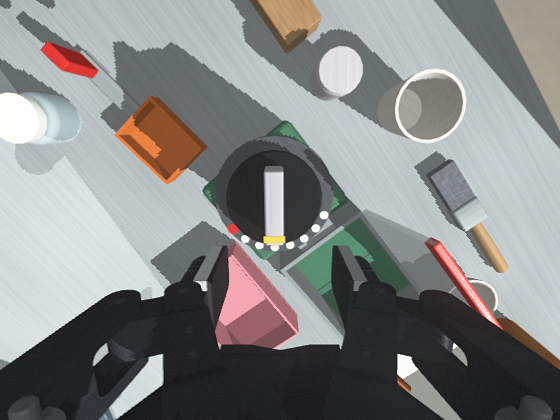

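Run:
```python
from h import *
p=optics.camera_params('wrist')
c=lambda a:(np.array(a)+.5)/3-.5+[180,100]
w=p2w('wrist',c([(282,214),(284.5,406)]),.205,p);d=w[1]-w[0];print(w,np.degrees(np.arctan2(d[1],d[0])))
w=p2w('wrist',c([(159,387),(196,416),(238,435),(285,442),(330,436),(372,416),(407,384),(432,345)]),.157,p)
A=np.c_[w[:,:2],np.ones(len(w))];s=np.linalg.lstsq(A,(w[:,:2]**2).sum(1),rcond=None)[0];a=s[:2]/2;print('axis',a,np.sqrt(s[2]+(a**2).sum()))
d=w[:,:2]-a;print(np.degrees(np.arctan2(d[:,1],d[:,0])).round(1))
```

```text
[[0.60797293 0.15009599 0.205     ]
 [0.57685247 0.10814643 0.205     ]] -126.57002349186726
axis [0.58818377 0.12533615] 0.0507800414788927
[-178.6 -161.2 -144.  -126.3 -109.5  -92.2  -74.5  -57.3]
```

View pics/t3.png

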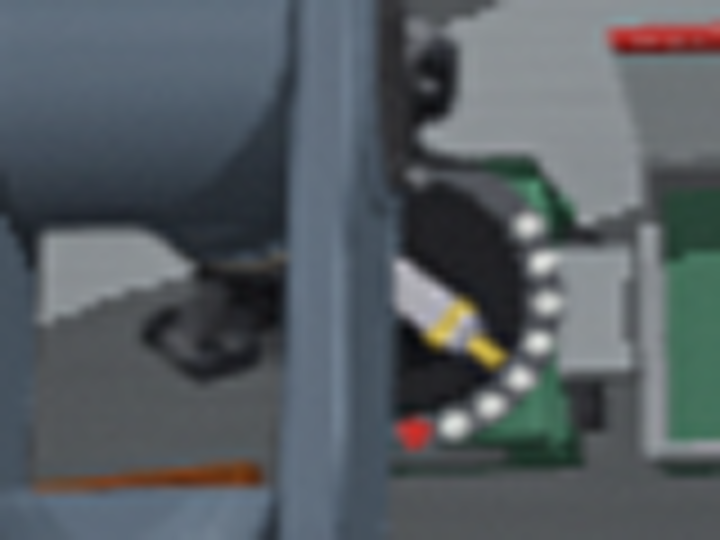

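Run:
```python
from h import *
to([0.50,-0.32,0.29],5)
```

```text
t 6.32 tcp [0.5934 0.1232 0.3037] F [-0.2 -0.4 -0.8] gap 50.3
q [0.02  0.429 1.395 0.    1.316 0.666]
 x [ 0.002  0.    -1.   ] y [0.602 0.799 0.001] z [ 0.799 -0.602  0.001] zang -36.98
q6 now 0.666 turn -0.733 alt 2.409
shift [ 0.0134 -0.4102  0.1919] rows@40mm 11.3
```

Request:
{"fn": "step_arm", "kwargs": {"commands": [[0.013, -0.41, 0.192, -0.733], [0.013, -0.41, 0.192, -0.733], [0.013, -0.41, 0.192, -0.733], [0.013, -0.41, 0.192, -0.733], [0.013, -0.41, 0.192, -0.733], [0.013, -0.41, 0.192, -0.733], [0.013, -0.41, 0.192, -0.733], [0.013, -0.41, 0.192, -0.733]]}}

```text
t: 6.98
tcp_pos: [0.5269, -0.1853, 0.2918]
tool_rot: [-0.031, 0.707, 0.032, 0.706]
force: [0.8, -0.2, 0.2]
finger_gap: 0.581
```

Run:
```python
from h import *
to([0.50,-0.32,0.29],5)
```

```text
t 6.98 tcp [ 0.5269 -0.1853  0.2918] F [ 0.8 -0.2  0.2] gap 49.6
q [-5.390e-01  3.720e-01  1.525e+00  1.000e-03  1.247e+00 -6.290e-01]
 x [-0.002  0.002 -1.   ] y [-0.089  0.996  0.003] z [ 0.996  0.089 -0.001] zang 5.12
q6 now -0.629 turn 0.002 alt -3.14
shift [ 0.0015 -0.1318 -0.0388] rows@40mm 3.4
```

Request:
{"fn": "step_arm", "kwargs": {"commands": [[0.001, -0.132, -0.039, 0], [0.001, -0.132, -0.039, 0], [0.001, -0.132, -0.039, 0], [0.001, -0.132, -0.039, 0], [0.001, -0.132, -0.039, 0]]}}

```text
t: 7.4
tcp_pos: [0.4981, -0.3235, 0.2883]
tool_rot: [-0.028, 0.708, 0.031, 0.705]
force: [-0.3, 1.0, -0.6]
finger_gap: 0.587
```

Run:
```python
from h import *
st()
p=snap('wrist','w4')
snap('top','t4',(300,130,430,280),4)
```

```text
t 7.40 tcp [ 0.4981 -0.3235  0.2883] F [-0.3  1.  -0.6] gap 50.1
q [-0.764  0.428  1.44  -0.     1.279 -0.848]
 x [-0.004  0.004 -1.   ] y [-0.084  0.996  0.004] z [ 0.996  0.084 -0.004] zang 4.8
```

View pics/w4.png

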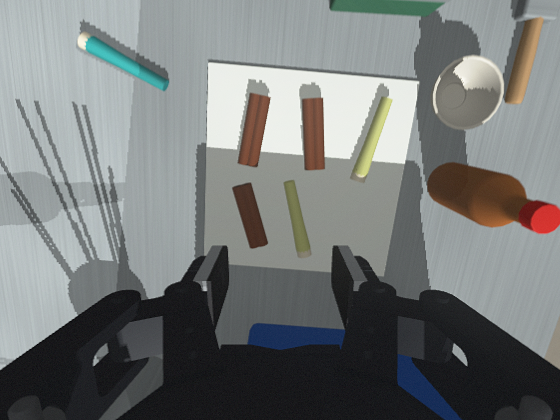

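```bash
cat > sticks.py <<'E'
from h import *
import sys
def run(name,p,n='wrist'):
    im=cv2.imread(f'pics/{name}_full.png');hsv=cv2.cvtColor(im,cv2.COLOR_BGR2HSV)
    for lab,lo,hi in [('cin',(0,110,40),(15,255,190)),('lem',(22,60,60),(38,255,255))]:
        m=cv2.inRange(hsv,lo,hi);m=cv2.morphologyEx(m,cv2.MORPH_CLOSE,np.ones((3,3),np.uint8))
        for c in cv2.findContours(m,cv2.RETR_EXTERNAL,cv2.CHAIN_APPROX_NONE)[0]:
            if cv2.contourArea(c)<200: continue
            w=p2w(n,c[:,0,:].astype(float),.016,p)[:,:2]
            (cx,cy),(a,b),ang=cv2.minAreaRect((w*1000).astype(np.float32))
            if a<b: a,b=b,a;ang+=90
            ang=(ang+90)%180-90
            print(lab,'px',c[:,0].mean(0).round(),'c',round(cx/1e3,4),round(cy/1e3,4),'LxW',round(a),round(b),'ang',round(ang,1),'toolz',round((ang+90+90)%180-90,1))
E
python3 - <<'E'
from sticks import *
run('w4',optics.camera_params('wrist'))
E
```

```text
cin px [250. 215.] c 0.4634 -0.3809 LxW 89 25 ang -70.6 toolz 19.4
cin px [491. 197.] c 0.7825 -0.3248 LxW 174 73 ang -21.8 toolz 68.2
cin px [314. 134.] c 0.5376 -0.2637 LxW 89 24 ang -82.4 toolz 7.6
cin px [254. 130.] c 0.4604 -0.2659 LxW 89 24 ang 82.8 toolz -7.2
lem px [296. 216.] c 0.5277 -0.376 LxW 105 19 ang -74.5 toolz 15.5
lem px [373. 137.] c 0.6125 -0.2601 LxW 102 19 ang 79.8 toolz -10.2
```

Run:
```python
from sticks import *
p=snap('wrist','w5');run('w5',p);st()
```

```text
cin px [249. 218.] c 0.4622 -0.3858 LxW 90 25 ang -70.7 toolz 19.3
cin px [489. 202.] c 0.7821 -0.3324 LxW 176 73 ang -22.6 toolz 67.4
cin px [313. 138.] c 0.537 -0.2693 LxW 89 24 ang -82.9 toolz 7.1
cin px [253. 133.] c 0.4594 -0.271 LxW 89 24 ang 82.8 toolz -7.2
lem px [295. 220.] c 0.5238 -0.3817 LxW 105 19 ang -71.3 toolz 18.7
lem px [371. 141.] c 0.6115 -0.2658 LxW 101 19 ang 79.8 toolz -10.2
t 7.55 tcp [ 0.4994 -0.3185  0.2893] F [ 1.   0.4 -0.4] gap 49.9
q [-0.757  0.425  1.443  0.002  1.28  -0.847]
 x [-0.004  0.006 -1.   ] y [-0.089  0.996  0.006] z [ 0.996  0.089 -0.003] zang 5.13
```

Run:
```python
from h import *
to([0.537,-0.27,0.06],8)
```

```text
t 7.55 tcp [ 0.4994 -0.3185  0.2893] F [ 1.   0.4 -0.4] gap 49.9
q [-0.757  0.425  1.443  0.002  1.28  -0.847]
 x [-0.004  0.006 -1.   ] y [-0.089  0.996  0.006] z [ 0.996  0.089 -0.003] zang 5.13
q6 now -0.847 turn -0.05 alt 3.092
shift [0.2294 0.0436 0.0425] rows@40mm 5.9
```

Request:
{"fn": "step_arm", "kwargs": {"commands": [[0.2294, 0.0436, 0.0425, -0.05], [0.2294, 0.0436, 0.0425, -0.05], [0.2294, 0.0436, 0.0425, -0.05], [0.2294, 0.0436, 0.0425, -0.05], [0.2294, 0.0436, 0.0425, -0.05], [0.2294, 0.0436, 0.0425, -0.05], [0.2294, 0.0436, 0.0425, -0.05], [0.2294, 0.0436, 0.0425, -0.05]]}}

```text
t: 8.22
tcp_pos: [0.5364, -0.267, 0.0588]
tool_rot: [-0.047, 0.708, 0.054, 0.703]
force: [-0.4, -1.2, 0.0]
finger_gap: 0.586
```

Run:
```python
from h import *
to([0.537,-0.27,0.008],8)
```

```text
t 8.22 tcp [ 0.5364 -0.267   0.0588] F [-0.4 -1.2  0. ] gap 50.0
q [-0.649  0.732  1.617  0.003  0.804 -0.794]
 x [-0.007  0.008 -1.   ] y [-0.142  0.99   0.009] z [ 0.99   0.142 -0.006] zang 8.19
q6 now -0.794 turn 0.003 alt -3.138
shift [ 0.0507 -0.0035  0.0005] rows@40mm 1.3
```

Request:
{"fn": "step_arm", "kwargs": {"commands": [[0.03, -0.0035, 0.0005, 0], [0.051, -0.0035, 0.0005, 0], [0.051, -0.0035, 0.0005, 0], [0.051, -0.0035, 0.0005, 0]]}}

```text
t: 8.55
tcp_pos: [0.5377, -0.2704, 0.0096]
tool_rot: [-0.048, 0.707, 0.053, 0.703]
force: [-0.1, 0.2, 0.2]
finger_gap: 0.585
```

Request:
{"fn": "step_arm", "kwargs": {"commands": [[0, 0, 0, 0], [0, 0, 0, 0], [0, 0, 0, 0], [0, 0, 0, 0], [0, 0, 0, 0]], "jaw": 0.0, "grip_force": 50}}

```text
t: 8.97
tcp_pos: [0.5394, -0.2717, 0.0127]
tool_rot: [-0.049, 0.706, 0.052, 0.705]
force: [0.2, -0.4, 6.2]
finger_gap: 0.256
```

Request:
{"fn": "step_arm", "kwargs": {"commands": [[-0.04, 0, 0, 0], [-0.08, 0, 0, 0], [-0.12, 0, 0, 0], [-0.15, 0, 0, 0], [-0.15, 0, 0, 0]]}}

```text
t: 9.38
tcp_pos: [0.5438, -0.2753, 0.1716]
tool_rot: [-0.053, 0.701, 0.048, 0.709]
force: [0.5, -0.8, -0.1]
finger_gap: 0.258
```

Run:
```python
from h import *
to([0.572,-0.04,0.16],1.7)
p=snap('wrist','w6')
```

```text
t 9.38 tcp [ 0.5438 -0.2753  0.1716] F [ 0.5 -0.8 -0.1] gap 22.0
q [-0.653  0.573  1.54   0.003  1.015 -0.798]
 x [ 0.012 -0.006 -1.   ] y [-0.143  0.99  -0.008] z [0.99  0.143 0.011] zang 8.22
q6 now -0.798 turn 0.114 alt -3.028
shift [0.0105 0.229  0.0614] rows@40mm 5.9
```

View pics/w6.png

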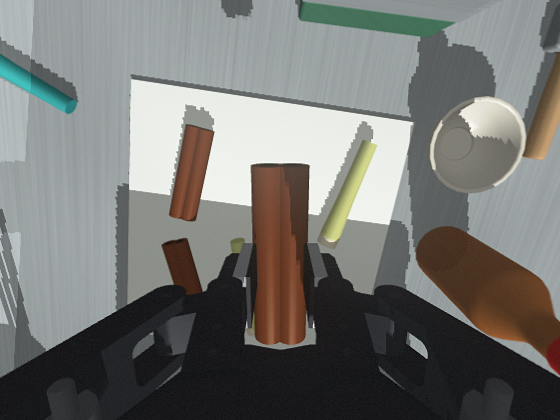

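Request:
{"fn": "step_arm", "kwargs": {"commands": [[0.005, 0.229, 0.068, 0.114], [0.005, 0.229, 0.068, 0.114], [0.005, 0.229, 0.068, 0.114], [0.005, 0.229, 0.068, 0.114], [0.005, 0.229, 0.068, 0.114], [0.005, 0.229, 0.068, 0.114], [0.005, 0.229, 0.068, 0.114], [0.005, 0.229, 0.068, 0.114]]}}

```text
t: 10.1
tcp_pos: [0.5761, -0.0359, 0.1624]
tool_rot: [-0.013, 0.705, 0.011, 0.709]
force: [0.2, -0.1, -0.7]
finger_gap: 0.26
```

Run:
```python
from h import *
to([0.577,-0.04,0.066],1.7)
p=snap('wrist','w7')
```

```text
t 10.10 tcp [ 0.5761 -0.0359  0.1624] F [ 0.2 -0.1 -0.7] gap 22.2
q [-0.255  0.55   1.626 -0.002  0.96  -0.287]
 x [ 0.006 -0.003 -1.   ] y [-0.033  0.999 -0.003] z [0.999 0.033 0.006] zang 1.9
q6 now -0.287 turn 0.003 alt -3.138
shift [ 0.0964 -0.0038  0.0002] rows@40mm 2.4
```

View pics/w7.png

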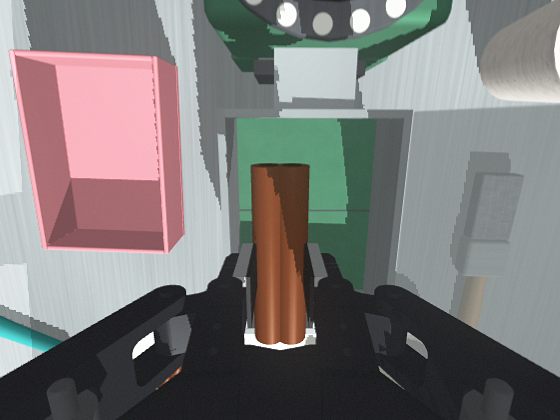

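Request:
{"fn": "step_arm", "kwargs": {"commands": [[0.03, -0.004, 0, 0], [0.06, -0.004, 0, 0], [0.08, -0.004, 0, 0], [0.096, -0.004, 0, 0], [0.096, -0.004, 0, 0], [0.096, -0.004, 0, 0]]}}

```text
t: 10.65
tcp_pos: [0.5765, -0.0435, 0.0655]
tool_rot: [-0.011, 0.705, 0.009, 0.709]
force: [-0.9, 0.8, -0.2]
finger_gap: 0.262
```

Request:
{"fn": "step_arm", "kwargs": {"commands": [[0, 0, 0, 0], [0, 0, 0, 0], [0, 0, 0, 0], [-0.04, 0, 0, 0], [-0.08, 0, 0, 0], [-0.12, 0, 0, 0], [-0.15, 0, 0, 0], [-0.15, 0, 0, 0]], "jaw": 0.032}}

```text
t: 11.32
tcp_pos: [0.5801, -0.044, 0.2232]
tool_rot: [-0.013, 0.7, 0.008, 0.714]
force: [0.7, 0.2, -0.0]
finger_gap: 0.373
```

Run:
```python
from h import *
to([0.459,-0.2715,0.08],-7)
p=snap('wrist','w8')
```

```text
t 11.32 tcp [ 0.5801 -0.044   0.2232] F [ 0.7  0.2 -0. ] gap 31.8
q [-0.267  0.471  1.567 -0.002  1.083 -0.295]
 x [ 0.019 -0.007 -1.   ] y [-0.029  1.    -0.008] z [0.999 0.029 0.019] zang 1.65
q6 now -0.295 turn 0.151 alt -2.991
shift [ 0.1425 -0.2228 -0.1304] rows@40mm 7.4
```

View pics/w8.png

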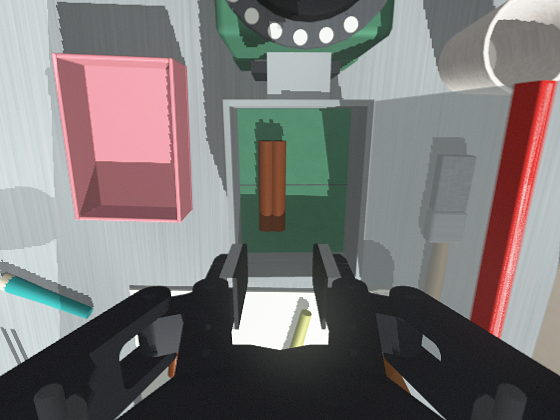

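Request:
{"fn": "step_arm", "kwargs": {"commands": [[0.1425, -0.223, -0.13, 0.151], [0.1425, -0.223, -0.13, 0.151], [0.1425, -0.223, -0.13, 0.151], [0.1425, -0.223, -0.13, 0.151], [0.1425, -0.223, -0.13, 0.151], [0.1425, -0.223, -0.13, 0.151], [0.1425, -0.223, -0.13, 0.151], [0.1425, -0.223, -0.13, 0.151]], "jaw": 0.05}}

```text
t: 12.03
tcp_pos: [0.4527, -0.275, 0.0734]
tool_rot: [0.045, 0.702, -0.046, 0.709]
force: [0.6, 0.4, -0.2]
finger_gap: 0.586
```

Run:
```python
from sticks import *
p=snap('wrist','w9');run('w9',p)
to([0.459,-0.2715,0.011],-7)
```

```text
cin px [293. 327.] c 0.452 -0.3557 LxW 41 26 ang -70.9 toolz 19.1
cin px [287. 214.] c 0.4588 -0.2713 LxW 90 25 ang 82.3 toolz -7.7
lem px [409. 376.] c 0.5352 -0.412 LxW 48 17 ang -69.6 toolz 20.4
lem px [518. 178.] c 0.6081 -0.2666 LxW 104 25 ang 80.6 toolz -9.4
t 12.08 tcp [ 0.4539 -0.273   0.0746] F [ 0.2  1.1 -0.1] gap 50.1
q [-0.756  0.642  1.806  0.008  0.685 -0.634]
 x [ 0.01  -0.002 -1.   ] y [ 0.128  0.992 -0.001] z [ 0.992 -0.128  0.011] zang -7.35
q6 now -0.634 turn -0.006 alt 3.136
shift [0.0636 0.0022 0.0042] rows@40mm 1.6
```

View pics/w9.png

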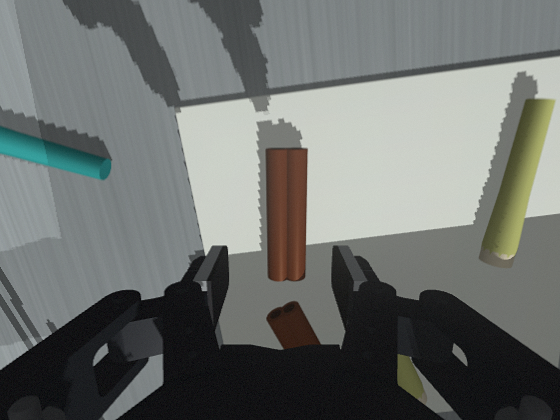

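Request:
{"fn": "step_arm", "kwargs": {"commands": [[0.035, 0.002, 0.004, 0], [0.0636, 0.002, 0.004, 0], [0.0636, 0.002, 0.004, 0], [0.0636, 0.002, 0.004, 0]]}}

```text
t: 12.42
tcp_pos: [0.4579, -0.2696, 0.01]
tool_rot: [0.045, 0.703, -0.045, 0.708]
force: [0.5, -0.7, 0.4]
finger_gap: 0.584
```

Request:
{"fn": "step_arm", "kwargs": {"commands": [[0, 0, 0, 0], [0, 0, 0, 0], [0, 0, 0, 0], [0, 0, 0, 0], [0, 0, 0, 0]], "jaw": 0.0}}

```text
t: 12.83
tcp_pos: [0.4589, -0.2698, 0.0119]
tool_rot: [0.045, 0.702, -0.045, 0.709]
force: [1.5, 1.9, 6.7]
finger_gap: 0.258
```

Request:
{"fn": "step_arm", "kwargs": {"commands": [[-0.04, 0, 0, 0], [-0.08, 0, 0, 0], [-0.12, 0, 0, 0], [-0.15, 0, 0, 0], [-0.15, 0, 0, 0]]}}

```text
t: 13.25
tcp_pos: [0.4608, -0.2724, 0.1688]
tool_rot: [0.041, 0.698, -0.048, 0.713]
force: [0.8, 0.1, -0.0]
finger_gap: 0.26
```

Run:
```python
from h import *
to([0.619,-0.039,0.162],1.7)
```

```text
t 13.25 tcp [ 0.4608 -0.2724  0.1688] F [ 0.8  0.1 -0. ] gap 22.2
q [-0.746  0.487  1.737  0.007  0.896 -0.624]
 x [ 0.02  -0.011 -1.   ] y [ 0.126  0.992 -0.008] z [ 0.992 -0.126  0.021] zang -7.24
q6 now -0.624 turn -0.156 alt 2.986
shift [0.0074 0.2516 0.1274] rows@40mm 7.1
```

Request:
{"fn": "step_arm", "kwargs": {"commands": [[0.007, 0.2516, 0.126, -0.156], [0.007, 0.2516, 0.126, -0.156], [0.007, 0.2516, 0.126, -0.156], [0.007, 0.2516, 0.126, -0.156], [0.007, 0.2516, 0.126, -0.156], [0.007, 0.2516, 0.126, -0.156], [0.007, 0.2516, 0.126, -0.156], [0.007, 0.2516, 0.126, -0.156]]}}

```text
t: 13.92
tcp_pos: [0.6206, -0.0335, 0.1626]
tool_rot: [-0.016, 0.699, 0.009, 0.715]
force: [0.1, 0.1, 0.5]
finger_gap: 0.26
```

Run:
```python
from h import *
p=snap('wrist','w10')
to([0.6175,-0.039,0.067],1.7)
S=optics.camera_params('scene');P=optics.camera_params('top')
# lid edge from initial top crop, both ends
for th in (1.4,1.45,1.5,1.55,1.6,1.65):
    x,z=60-140*np.cos(th),105.5+140*np.sin(th)
    v=[.5963,.01486];c,s=np.cos(.03),np.sin(.03)
    X=[[v[0]+(c*x-s*y)/1e3,v[1]+(s*x+c*y)/1e3,z/1e3] for y in (24,-134)]
    print(th,(w2p('top',X,P)-[150,135])*[5,4.7],(w2p('scene',X,S)-[250,170])*5)
```

```text
t 13.97 tcp [ 0.6186 -0.0359  0.1622] F [-0.2 -0.8 -1.3] gap 22.6
q [-0.235  0.595  1.528 -0.007  0.996 -0.266]
 x [ 0.021 -0.011 -1.   ] y [-0.034  0.999 -0.011] z [0.999 0.035 0.021] zang 1.99
q6 now -0.266 turn 0.005 alt -3.137
shift [ 0.0952 -0.002  -0.0032] rows@40mm 2.4
1.4 [[486.41367841 176.26280347]
 [728.54631914 169.03999934]] [[348.52472192 216.31821374]
 [ 60.66318085 274.95232828]]
1.45 [[486.02861451 166.157836  ]
 [728.22772968 158.9305132 ]] [[352.58104528 225.4951285 ]
 [ 63.51940743 284.58263586]]
1.5 [[485.69046337 156.07422925]
 [727.88934904 148.84439918]] [[356.63646787 235.1896522 ]
 [ 66.43650764 294.73081499]]
1.55 [[485.4003399  146.04550024]
 [727.53230584 138.81518803]] [[360.67762078 245.37655725]
 [ 69.40570229 305.37009665]]
1.6 [[485.15915121 136.10490261]
 [727.15780797 128.87613836]] [[364.69089018 256.02799029]
 [ 72.41778582 316.4710205 ]]
1.65 [[484.96759223 126.28523756]
 [726.76713533 119.06004745]] [[368.66249123 267.11354336]
 [ 75.46316607 328.00151427]]
```

View pics/w10.png

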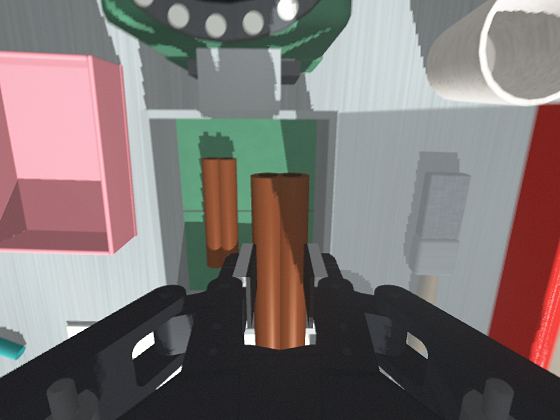

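Request:
{"fn": "step_arm", "kwargs": {"commands": [[0.03, -0.002, -0.003, 0], [0.06, -0.002, -0.003, 0], [0.08, -0.002, -0.003, 0], [0.095, -0.002, -0.003, 0], [0.095, -0.002, -0.003, 0], [0.095, -0.002, -0.003, 0]]}}

```text
t: 14.47
tcp_pos: [0.6064, -0.0385, 0.0638]
tool_rot: [-0.014, 0.708, 0.01, 0.706]
force: [-14.7, 1.2, -0.5]
finger_gap: 0.261
```

Request:
{"fn": "step_arm", "kwargs": {"commands": [[0, 0, 0, 0], [0, 0, 0, 0], [0, 0, 0, 0], [-0.04, 0, 0, 0], [-0.08, 0, 0, 0], [-0.12, 0, 0, 0], [-0.15, 0, 0, 0], [-0.15, 0, 0, 0]], "jaw": 0.032}}

```text
t: 15.13
tcp_pos: [0.6123, -0.039, 0.2223]
tool_rot: [-0.016, 0.702, 0.008, 0.712]
force: [1.1, 0.0, -0.2]
finger_gap: 0.376
```

Run:
```python
from h import *
to([0.461,-0.387,0.09],18.7)
p=snap('wrist','w11')
snap('top','t11',(290,130,430,290),4)
```

```text
t 15.13 tcp [ 0.6123 -0.039   0.2223] F [ 1.1  0.  -0.2] gap 32.1
q [-0.242  0.516  1.484 -0.008  1.124 -0.272]
 x [ 0.015 -0.011 -1.   ] y [-0.033  0.999 -0.011] z [0.999 0.033 0.015] zang 1.91
q6 now -0.272 turn -0.293 alt 2.849
shift [ 0.1337 -0.3412 -0.1648] rows@40mm 10.0
```

View pics/w11.png

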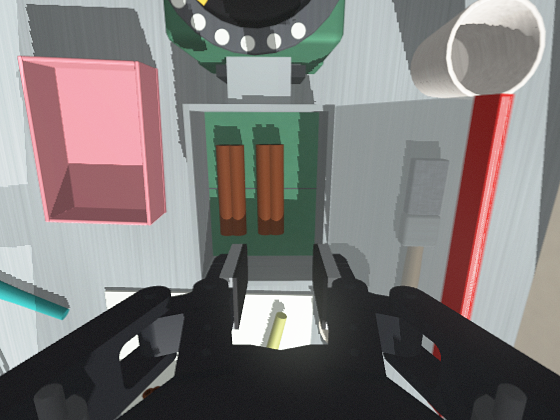

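View pics/t11.png

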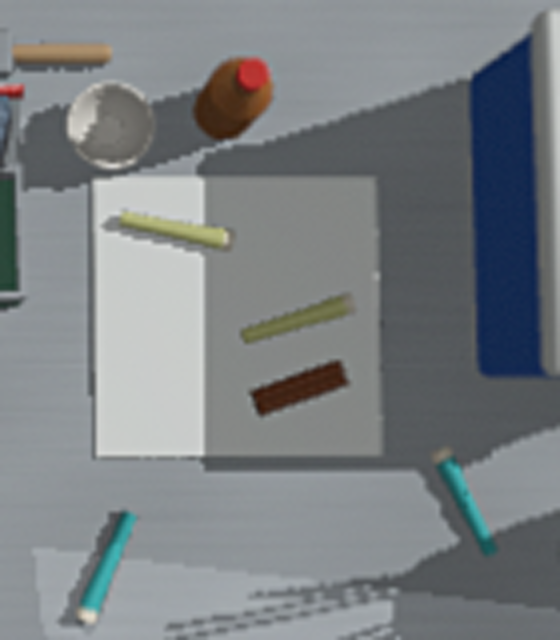

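Request:
{"fn": "step_arm", "kwargs": {"commands": [[0.1337, -0.341, -0.165, -0.293], [0.1337, -0.341, -0.165, -0.293], [0.1337, -0.341, -0.165, -0.293], [0.1337, -0.341, -0.165, -0.293], [0.1337, -0.341, -0.165, -0.293], [0.1337, -0.341, -0.165, -0.293], [0.1337, -0.341, -0.165, -0.293], [0.1337, -0.341, -0.165, -0.293]], "jaw": 0.05}}

```text
t: 15.9
tcp_pos: [0.4804, -0.3248, 0.1055]
tool_rot: [-0.117, 0.697, 0.112, 0.698]
force: [1.2, 0.0, -0.1]
finger_gap: 0.586
```

Run:
```python
from h import *
to([0.461,-0.387,0.08],18.7)
p=prm('wrist')
```

```text
t 15.90 tcp [ 0.4804 -0.3248  0.1055] F [ 1.2  0.  -0.1] gap 50.1
q [-0.786  0.637  1.658 -0.004  0.841 -1.109]
 x [ 0.002 -0.006 -1.   ] y [-0.32   0.947 -0.007] z [0.947 0.32  0.   ] zang 18.68
q6 now -1.109 turn -0.0 alt 3.141
shift [ 0.0259 -0.0526 -0.0383] rows@40mm 1.7
```

Request:
{"fn": "step_arm", "kwargs": {"commands": [[0.026, -0.0526, -0.038, 0], [0.026, -0.0526, -0.038, 0], [0.026, -0.0526, -0.038, 0], [0.026, -0.0526, -0.038, 0]]}}

```text
t: 16.23
tcp_pos: [0.4593, -0.3877, 0.0774]
tool_rot: [-0.114, 0.698, 0.112, 0.698]
force: [-0.6, 0.5, -0.1]
finger_gap: 0.585
```

Run:
```python
from sticks import *
p=snap('wrist','w12');run('w12',p)
to([0.461,-0.387,0.011],18.7)
```

```text
cin px [282. 217.] c 0.4613 -0.3867 LxW 91 25 ang -71.0 toolz 19.0
lem px [374. 220.] c 0.5195 -0.3701 LxW 78 17 ang -71.4 toolz 18.6
lem px [537. 158.] c 0.6047 -0.2909 LxW 51 25 ang 78.8 toolz -11.2
t 16.28 tcp [ 0.46   -0.3864  0.0781] F [-0.4 -0.2 -0.8] gap 49.6
q [-0.883  0.7    1.615 -0.003  0.825 -1.206]
 x [ 0.    -0.003 -1.   ] y [-0.318  0.948 -0.003] z [ 0.948  0.318 -0.001] zang 18.57
q6 now -1.206 turn -0.002 alt 3.139
shift [ 0.0671 -0.0007  0.0008] rows@40mm 1.7
```

View pics/w12.png

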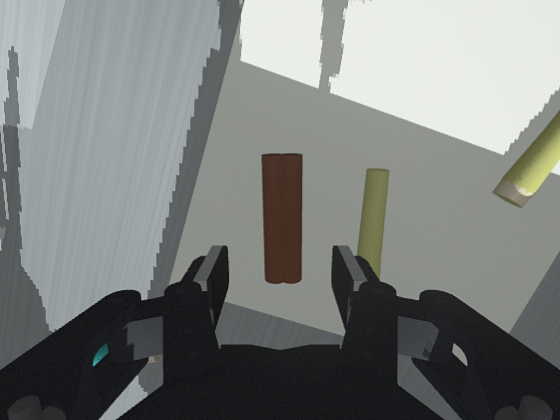

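Request:
{"fn": "step_arm", "kwargs": {"commands": [[0.035, -0.001, 0.001, 0], [0.067, -0.001, 0.001, 0], [0.067, -0.001, 0.001, 0], [0.067, -0.001, 0.001, 0]], "jaw": 0.042}}

```text
t: 16.62
tcp_pos: [0.4607, -0.3843, 0.0098]
tool_rot: [-0.114, 0.699, 0.115, 0.697]
force: [-0.9, 0.2, -0.1]
finger_gap: 0.49
```

Request:
{"fn": "step_arm", "kwargs": {"commands": [[0, 0, 0, 0], [0, 0, 0, 0], [0, 0, 0, 0], [0, 0, 0, 0], [0, 0, 0, 0]], "jaw": 0.0}}

```text
t: 17.03
tcp_pos: [0.4617, -0.3849, 0.0118]
tool_rot: [-0.115, 0.698, 0.114, 0.697]
force: [0.7, 1.6, 6.1]
finger_gap: 0.262
```

Request:
{"fn": "step_arm", "kwargs": {"commands": [[-0.04, 0, 0, 0], [-0.08, 0, 0, 0], [-0.12, 0, 0, 0], [-0.15, 0, 0, 0], [-0.15, 0, 0, 0]]}}

```text
t: 17.45
tcp_pos: [0.4649, -0.3884, 0.1694]
tool_rot: [-0.12, 0.695, 0.11, 0.7]
force: [0.8, -1.5, -0.4]
finger_gap: 0.261
```

Run:
```python
from h import *
to([0.595,-0.04,0.175],1.7)
```

```text
t 17.45 tcp [ 0.4649 -0.3884  0.1694] F [ 0.8 -1.5 -0.4] gap 22.3
q [-0.879  0.571  1.553 -0.002  1.002 -1.205]
 x [ 0.009 -0.013 -1.   ] y [-0.32   0.947 -0.015] z [0.947 0.32  0.004] zang 18.69
q6 now -1.205 turn 0.297 alt -2.845
shift [-0.0089  0.2882  0.2349] rows@40mm 9.3
```

Request:
{"fn": "step_arm", "kwargs": {"commands": [[-0.009, 0.288, 0.235, 0.297], [-0.009, 0.288, 0.235, 0.297], [-0.009, 0.288, 0.235, 0.297], [-0.009, 0.288, 0.235, 0.297], [-0.009, 0.288, 0.235, 0.297], [-0.009, 0.288, 0.235, 0.297], [-0.009, 0.288, 0.235, 0.297], [-0.009, 0.288, 0.235, 0.297]]}}

```text
t: 18.12
tcp_pos: [0.5809, -0.075, 0.1734]
tool_rot: [-0.015, 0.704, 0.006, 0.71]
force: [0.3, -0.7, 0.1]
finger_gap: 0.259
```

Run:
```python
from h import *
to([0.595,-0.04,0.175],1.7)
```

```text
t 18.12 tcp [ 0.5809 -0.075   0.1734] F [ 0.3 -0.7  0.1] gap 22.1
q [-0.314  0.543  1.597 -0.011  0.989 -0.337]
 x [ 0.008 -0.013 -1.   ] y [-0.029  1.    -0.013] z [1.    0.029 0.008] zang 1.65
q6 now -0.337 turn -0.001 alt 3.141
shift [-0.0019  0.0346  0.0151] rows@40mm 0.9
```

Request:
{"fn": "step_arm", "kwargs": {"commands": [[-0.002, 0.0346, 0.015, 0], [-0.002, 0.0346, 0.015, 0], [-0.002, 0.0346, 0.015, 0]]}}

```text
t: 18.37
tcp_pos: [0.5949, -0.0377, 0.1748]
tool_rot: [-0.016, 0.704, 0.007, 0.71]
force: [-0.3, -1.5, 0.9]
finger_gap: 0.254
```

Run:
```python
from sticks import *
p=snap('wrist','w13')
st()
# stick positions from w11 (top z 66): crude
```

```text
t 18.42 tcp [ 0.5944 -0.0393  0.1747] F [-1.  -0.3 -0.8] gap 22.1
q [-0.248  0.554  1.569 -0.013  1.008 -0.272]
 x [ 0.007 -0.013 -1.   ] y [-0.031  0.999 -0.013] z [0.999 0.031 0.007] zang 1.79
```

View pics/w13.png

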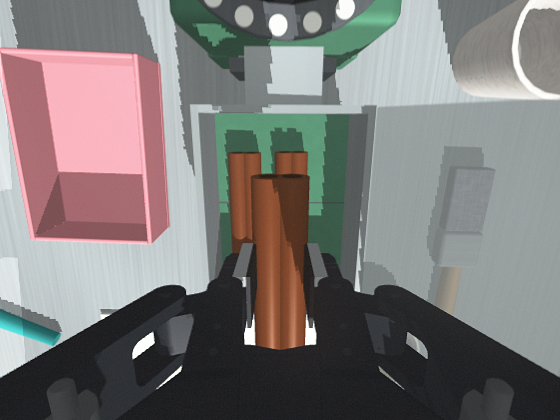

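Run:
```python
from h import *
p=prm('wrist')
print(p2w('wrist',[(229,155),(261,155),(276,155),(308,155),(218,155),(342,155)],.066,p))
to([0.591,-0.04,0.079],1.7)
```

```text
[[ 5.54357129e-01 -6.38113074e-04  6.60000000e-02]
 [ 5.79535571e-01  1.02291691e-04  6.60000000e-02]
 [ 5.91349348e-01  4.50653703e-04  6.60000000e-02]
 [ 6.16579418e-01  1.19668690e-03  6.60000000e-02]
 [ 5.45708973e-01 -8.91777998e-04  6.60000000e-02]
 [ 6.43431874e-01  1.99376211e-03  6.60000000e-02]]
t 18.42 tcp [ 0.5944 -0.0393  0.1747] F [-1.  -0.3 -0.8] gap 22.1
q [-0.248  0.554  1.569 -0.013  1.008 -0.272]
 x [ 0.007 -0.013 -1.   ] y [-0.031  0.999 -0.013] z [0.999 0.031 0.007] zang 1.79
q6 now -0.272 turn 0.001 alt -3.14
shift [ 0.0957  0.0007 -0.0041] rows@40mm 2.4
```

Request:
{"fn": "step_arm", "kwargs": {"commands": [[0.03, 0, -0.008, 0], [0.06, 0, -0.008, 0], [0.08, 0, -0.008, 0], [0.096, 0, -0.008, 0], [0.096, 0, -0.008, 0], [0.096, 0, -0.008, 0]]}}

```text
t: 18.92
tcp_pos: [0.5861, -0.0425, 0.0779]
tool_rot: [-0.015, 0.705, 0.006, 0.709]
force: [-0.4, -0.5, 0.1]
finger_gap: 0.261
```

Request:
{"fn": "step_arm", "kwargs": {"commands": [[0, 0, 0, 0], [0, 0, 0, 0], [0, 0, 0, 0], [-0.04, 0, 0, 0], [-0.08, 0, 0, 0], [-0.12, 0, 0, 0], [-0.15, 0, 0, 0], [-0.15, 0, 0, 0]], "jaw": 0.032}}

```text
t: 19.58
tcp_pos: [0.59, -0.0414, 0.2363]
tool_rot: [-0.016, 0.7, 0.004, 0.714]
force: [0.3, -0.2, -0.4]
finger_gap: 0.373
```

Run:
```python
from h import *
to([0.526,-0.384,0.09],17.5)
p=snap('wrist','w14')
```

```text
t 19.58 tcp [ 0.59   -0.0414  0.2363] F [ 0.3 -0.2 -0.4] gap 31.9
q [-0.253  0.468  1.53  -0.012  1.119 -0.277]
 x [ 0.021 -0.017 -1.   ] y [-0.029  0.999 -0.017] z [0.999 0.029 0.02 ] zang 1.68
q6 now -0.277 turn -0.276 alt 2.865
shift [ 0.1508 -0.338  -0.0769] rows@40mm 9.4
```

View pics/w14.png

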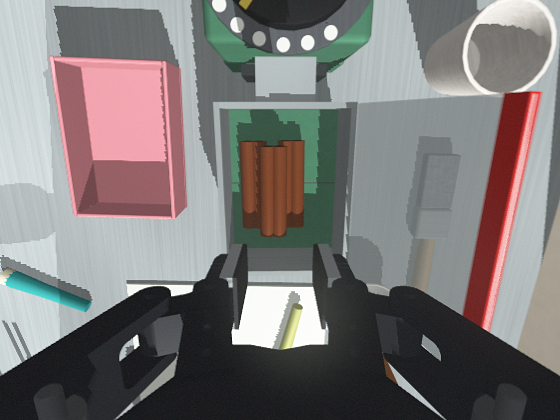

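Request:
{"fn": "step_arm", "kwargs": {"commands": [[0.151, -0.338, -0.077, -0.276], [0.151, -0.338, -0.077, -0.276], [0.151, -0.338, -0.077, -0.276], [0.151, -0.338, -0.077, -0.276], [0.151, -0.338, -0.077, -0.276], [0.151, -0.338, -0.077, -0.276], [0.151, -0.338, -0.077, -0.276], [0.151, -0.338, -0.077, -0.276]], "jaw": 0.05}}

```text
t: 20.3
tcp_pos: [0.5296, -0.3421, 0.1023]
tool_rot: [-0.113, 0.695, 0.102, 0.703]
force: [0.2, -0.3, -0.4]
finger_gap: 0.585
```

Run:
```python
from sticks import *
p=snap('wrist','w15');run('w15',p)
to([0.526,-0.384,0.08],17.5)
```

```text
cin px [528. 270.] c 0.7453 -0.3281 LxW 116 53 ang -18.6 toolz 71.4
lem px [255. 257.] c 0.5256 -0.3864 LxW 104 17 ang -74.3 toolz 15.7
lem px [414. 153.] c 0.6099 -0.2731 LxW 103 21 ang 77.8 toolz -12.2
t 20.35 tcp [ 0.5279 -0.3499  0.0996] F [ 0.5 -4.3 -1.1] gap 49.8
q [-0.759  0.695  1.532 -0.006  0.892 -1.056]
 x [ 0.013 -0.019 -1.   ] y [-0.296  0.955 -0.022] z [0.955 0.296 0.007] zang 17.22
q6 now -1.056 turn -0.005 alt 3.137
shift [ 0.0202 -0.0316 -0.0121] rows@40mm 1.0
```

View pics/w15.png

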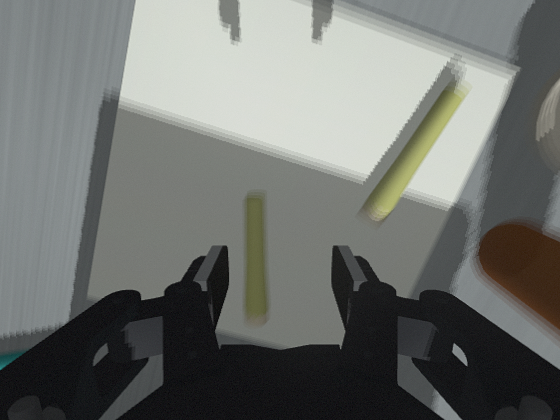

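Request:
{"fn": "step_arm", "kwargs": {"commands": [[0.02, -0.032, -0.012, 0], [0.02, -0.032, -0.012, 0], [0.02, -0.032, -0.012, 0], [0.02, -0.032, -0.012, 0]], "jaw": 0.042}}

```text
t: 20.68
tcp_pos: [0.5254, -0.3834, 0.0793]
tool_rot: [-0.112, 0.696, 0.099, 0.702]
force: [-0.7, 0.4, -0.8]
finger_gap: 0.495
```

Run:
```python
from sticks import *
p=snap('wrist','w16');run('w16',p)
to([0.526,-0.384,0.011],17.2)
```

```text
cin px [550. 217.] c 0.7012 -0.3295 LxW 54 18 ang -58.7 toolz 31.3
lem px [279. 215.] c 0.5247 -0.3831 LxW 105 20 ang -72.2 toolz 17.8
lem px [471.  85.] c 0.611 -0.2656 LxW 103 22 ang 79.2 toolz -10.8
t 20.73 tcp [ 0.5259 -0.3829  0.08  ] F [0.2 0.1 0.5] gap 42.2
q [-0.799  0.741  1.494 -0.004  0.886 -1.097]
 x [ 0.012 -0.017 -1.   ] y [-0.296  0.955 -0.02 ] z [0.955 0.296 0.006] zang 17.24
q6 now -1.097 turn 0.001 alt -3.141
shift [ 0.069   0.0003 -0.0007] rows@40mm 1.7
```

Request:
{"fn": "step_arm", "kwargs": {"commands": [[0.035, 0, -0.001, 0], [0.069, 0, -0.001, 0], [0.069, 0, -0.001, 0], [0.069, 0, -0.001, 0]]}}

```text
t: 21.07
tcp_pos: [0.525, -0.3814, 0.0099]
tool_rot: [-0.112, 0.697, 0.102, 0.701]
force: [-0.4, -0.5, 0.3]
finger_gap: 0.492
```

Request:
{"fn": "step_arm", "kwargs": {"commands": [[0, 0, 0, 0], [0, 0, 0, 0], [0, 0, 0, 0], [0, 0, 0, 0], [0, 0, 0, 0]], "jaw": 0.0}}

```text
t: 21.48
tcp_pos: [0.5264, -0.382, 0.0126]
tool_rot: [-0.113, 0.696, 0.101, 0.702]
force: [0.6, 2.6, 7.5]
finger_gap: 0.213
```

Request:
{"fn": "step_arm", "kwargs": {"commands": [[-0.04, 0, 0, 0], [-0.08, 0, 0, 0], [-0.12, 0, 0, 0], [-0.15, 0, 0, 0], [-0.15, 0, 0, 0]]}}

```text
t: 21.9
tcp_pos: [0.5282, -0.3833, 0.1715]
tool_rot: [-0.117, 0.692, 0.096, 0.706]
force: [0.3, 0.1, -0.1]
finger_gap: 0.208
```

Run:
```python
from h import *
to([0.445,-0.004,0.16],0)
```

```text
t 21.90 tcp [ 0.5282 -0.3833  0.1715] F [ 0.3  0.1 -0.1] gap 17.8
q [-0.797  0.619  1.443 -0.003  1.044 -1.099]
 x [ 0.023 -0.027 -0.999] y [-0.298  0.954 -0.033] z [0.954 0.298 0.014] zang 17.37
q6 now -1.099 turn 0.303 alt -2.838
shift [-0.0008  0.387   0.0336] rows@40mm 9.7
```

Request:
{"fn": "step_arm", "kwargs": {"commands": [[-0.001, 0.387, 0.033, 0.303], [-0.001, 0.387, 0.033, 0.303], [-0.001, 0.387, 0.033, 0.303], [-0.001, 0.387, 0.033, 0.303], [-0.001, 0.387, 0.033, 0.303], [-0.001, 0.387, 0.033, 0.303], [-0.001, 0.387, 0.033, 0.303], [-0.001, 0.387, 0.033, 0.303]]}}

```text
t: 22.57
tcp_pos: [0.4543, -0.0522, 0.161]
tool_rot: [-0.009, 0.698, -0.01, 0.716]
force: [0.5, 0.6, 0.5]
finger_gap: 0.211
```

Run:
```python
from h import *
to([0.443,-0.004,0.12],0)
```

```text
t 22.57 tcp [ 0.4543 -0.0522  0.161 ] F [0.5 0.6 0.5] gap 18.0
q [-0.348  0.412  1.934 -0.026  0.763 -0.328]
 x [ 0.025 -0.028 -0.999] y [ 0.001  1.    -0.028] z [ 1.    -0.001  0.025] zang -0.04
q6 now -0.328 turn -0.001 alt 3.141
shift [ 0.0394  0.0493 -0.0123] rows@40mm 1.6
```

Request:
{"fn": "step_arm", "kwargs": {"commands": [[0.039, 0.049, -0.012, 0], [0.039, 0.049, -0.012, 0], [0.039, 0.049, -0.012, 0], [0.039, 0.049, -0.012, 0]]}}

```text
t: 22.9
tcp_pos: [0.4429, -0.0035, 0.1203]
tool_rot: [-0.01, 0.699, -0.009, 0.715]
force: [0.4, -1.0, -0.6]
finger_gap: 0.21
```

Run:
```python
from h import *
snap('wrist','w17')
to([0.443,-0.004,0.03],0)
```

```text
t 22.95 tcp [ 0.4443 -0.0046  0.1208] F [ 0.8 -0.8  0.1] gap 18.3
q [-0.248  0.478  2.    -0.036  0.631 -0.22 ]
 x [ 0.026 -0.029 -0.999] y [ 0.     1.    -0.029] z [1.    0.    0.026] zang 0.01
q6 now -0.22 turn 0.0 alt -3.141
shift [ 0.0907  0.0032 -0.0037] rows@40mm 2.3
```

View pics/w17.png

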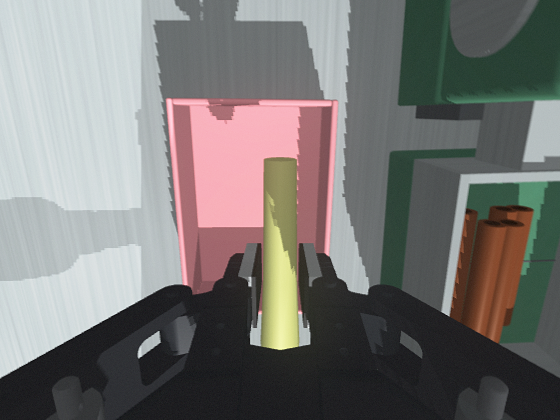

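Request:
{"fn": "step_arm", "kwargs": {"commands": [[0.03, 0.001, -0.004, 0], [0.06, 0.001, -0.004, 0], [0.08, 0.001, -0.004, 0], [0.09, 0.001, -0.004, 0], [0.09, 0.001, -0.004, 0]]}}

```text
t: 23.37
tcp_pos: [0.4436, -0.008, 0.0295]
tool_rot: [-0.009, 0.698, -0.011, 0.716]
force: [0.2, -1.8, -0.5]
finger_gap: 0.216
```

Request:
{"fn": "step_arm", "kwargs": {"commands": [[0, 0, 0, 0], [0, 0, 0, 0], [0, 0, 0, 0], [-0.04, 0, 0, 0], [-0.08, 0, 0, 0], [-0.12, 0, 0, 0], [-0.16, 0, 0, 0], [-0.16, 0, 0, 0]], "jaw": 0.03}}

```text
t: 24.03
tcp_pos: [0.4438, -0.0042, 0.197]
tool_rot: [-0.011, 0.692, -0.012, 0.722]
force: [1.3, -0.8, 0.2]
finger_gap: 0.35
```

Run:
```python
from h import *
snap('wrist','w18')
to([0.613,-0.268,0.15],-10.5)
```

```text
t 24.08 tcp [ 0.4424 -0.004   0.1943] F [-0.2  0.1 -0.7] gap 30.1
q [-0.248  0.33   1.941 -0.029  0.826 -0.226]
 x [ 0.038 -0.032 -0.999] y [ 0.003  0.999 -0.032] z [ 0.999 -0.002  0.038] zang -0.1
q6 now -0.226 turn 0.182 alt -2.96
shift [ 0.0591 -0.262   0.1693] rows@40mm 7.9
```

View pics/w18.png

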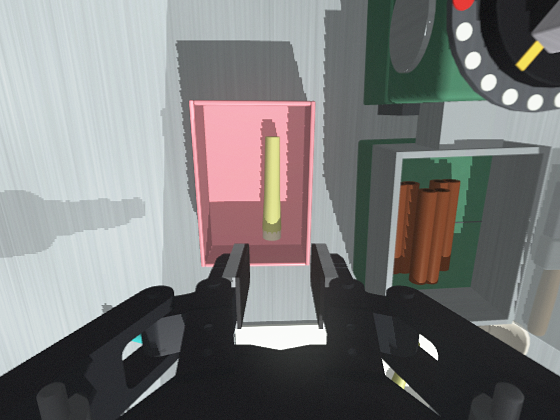

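Request:
{"fn": "step_arm", "kwargs": {"commands": [[0.059, -0.262, 0.169, 0.182], [0.059, -0.262, 0.169, 0.182], [0.059, -0.262, 0.169, 0.182], [0.059, -0.262, 0.169, 0.182], [0.059, -0.262, 0.169, 0.182], [0.059, -0.262, 0.169, 0.182], [0.059, -0.262, 0.169, 0.182], [0.059, -0.262, 0.169, 0.182]], "jaw": 0.042}}

```text
t: 24.75
tcp_pos: [0.6139, -0.2717, 0.1489]
tool_rot: [0.055, 0.689, -0.076, 0.718]
force: [1.3, 0.0, 0.2]
finger_gap: 0.493
```

Run:
```python
from h import *
to([0.612,-0.268,0.08],-10.5)
```

```text
t 24.75 tcp [ 0.6139 -0.2717  0.1489] F [1.3 0.  0.2] gap 42.1
q [-0.58   0.664  1.42  -0.008  1.006 -0.39 ]
 x [ 0.039 -0.033 -0.999] y [ 0.186  0.982 -0.025] z [ 0.982 -0.184  0.044] zang -10.63
q6 now -0.39 turn -0.002 alt 3.139
shift [ 0.0686  0.005  -0.0056] rows@40mm 1.7
```

Request:
{"fn": "step_arm", "kwargs": {"commands": [[0.04, 0.005, -0.006, 0], [0.069, 0.005, -0.006, 0], [0.069, 0.005, -0.006, 0], [0.069, 0.005, -0.006, 0], [0.069, 0.005, -0.006, 0]]}}

```text
t: 25.17
tcp_pos: [0.6121, -0.268, 0.0805]
tool_rot: [0.055, 0.689, -0.076, 0.719]
force: [-0.8, -0.6, -0.2]
finger_gap: 0.497
```

Run:
```python
from sticks import *
p=snap('wrist','w19');run('w19',p)
to([0.612,-0.268,0.011],-10.5)
```

```text
cin px [494. 284.] c 0.7769 -0.3581 LxW 196 70 ang -44.1 toolz 45.9
lem px [277. 215.] c 0.6121 -0.2675 LxW 105 19 ang 79.8 toolz -10.2
t 25.22 tcp [ 0.6127 -0.2683  0.0815] F [ 0.  -0.4 -0.7] gap 41.8
q [-0.577  0.749  1.469 -0.008  0.87  -0.386]
 x [ 0.041 -0.035 -0.999] y [ 0.185  0.982 -0.026] z [ 0.982 -0.184  0.047] zang -10.6
q6 now -0.386 turn -0.002 alt 3.14
shift [ 0.0704  0.002  -0.0041] rows@40mm 1.8
```

View pics/w19.png

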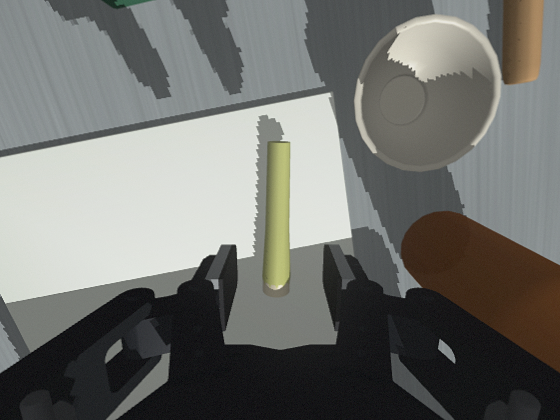

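Run:
```python
from h import *
print(p2w('top',[(290+222/4,130+125/4)],.0),p2w('top',[(290+253/4,130+73/4)],.17),p2w('top',[(290+110/4,130+125/4)],.04))
```

```text
[[ 0.71539953 -0.32046647  0.        ]] [[ 0.72863831 -0.3209809   0.17      ]] [[ 0.70765877 -0.20754531  0.04      ]]
```

Request:
{"fn": "step_arm", "kwargs": {"commands": [[0.04, 0.001, -0.004, 0], [0.07, 0.001, -0.004, 0], [0.07, 0.001, -0.004, 0], [0.07, 0.001, -0.004, 0], [0.07, 0.001, -0.004, 0]]}}

```text
t: 25.63
tcp_pos: [0.6136, -0.2698, 0.0141]
tool_rot: [0.054, 0.687, -0.077, 0.721]
force: [-0.1, 0.4, -0.1]
finger_gap: 0.497
```

Request:
{"fn": "step_arm", "kwargs": {"commands": [[0, 0, 0, 0], [0, 0, 0, 0], [0, 0, 0, 0], [0, 0, 0, 0], [0, 0, 0, 0]], "jaw": 0.0}}

```text
t: 26.05
tcp_pos: [0.6156, -0.271, 0.0177]
tool_rot: [0.053, 0.685, -0.078, 0.723]
force: [-1.3, 1.4, 7.0]
finger_gap: 0.204
```

Request:
{"fn": "step_arm", "kwargs": {"commands": [[-0.04, 0, 0, 0], [-0.08, 0, 0, 0], [-0.12, 0, 0, 0], [-0.15, 0, 0, 0], [-0.15, 0, 0, 0], [-0.15, 0, 0, 0]]}}

```text
t: 26.55
tcp_pos: [0.6098, -0.2659, 0.1719]
tool_rot: [0.051, 0.682, -0.079, 0.725]
force: [0.5, -0.6, -0.6]
finger_gap: 0.201
```

Run:
```python
from h import *
to([0.407,-0.004,0.17],0)
```

```text
t 26.55 tcp [ 0.6098 -0.2659  0.1719] F [ 0.5 -0.6 -0.6] gap 17.2
q [-0.576  0.621  1.437 -0.008  1.011 -0.387]
 x [ 0.057 -0.045 -0.997] y [ 0.185  0.982 -0.033] z [ 0.981 -0.183  0.064] zang -10.55
q6 now -0.387 turn -0.184 alt 2.958
shift [-0.0214  0.2197 -0.2469] rows@40mm 8.3
```

Request:
{"fn": "step_arm", "kwargs": {"commands": [[-0.021, 0.22, -0.247, -0.184], [-0.021, 0.22, -0.247, -0.184], [-0.021, 0.22, -0.247, -0.184], [-0.021, 0.22, -0.247, -0.184], [-0.021, 0.22, -0.247, -0.184], [-0.021, 0.22, -0.247, -0.184], [-0.021, 0.22, -0.247, -0.184], [-0.021, 0.22, -0.247, -0.184]]}}

```text
t: 27.22
tcp_pos: [0.4038, -0.0019, 0.1689]
tool_rot: [-0.015, 0.688, -0.016, 0.726]
force: [0.1, 0.7, -0.3]
finger_gap: 0.201
```

Run:
```python
from h import *
snap('wrist','w20')
to([0.407,-0.004,0.032],0)
```

```text
t 27.27 tcp [0.3956 0.0031 0.168 ] F [-4.9  2.5 -1. ] gap 17.1
q [-0.256  0.326  2.079 -0.043  0.685 -0.224]
 x [ 0.043 -0.039 -0.998] y [ 0.     0.999 -0.039] z [0.999 0.002 0.043] zang 0.09
q6 now -0.224 turn 0.002 alt -3.14
shift [ 0.1365 -0.0018  0.0056] rows@40mm 3.4
```

View pics/w20.png

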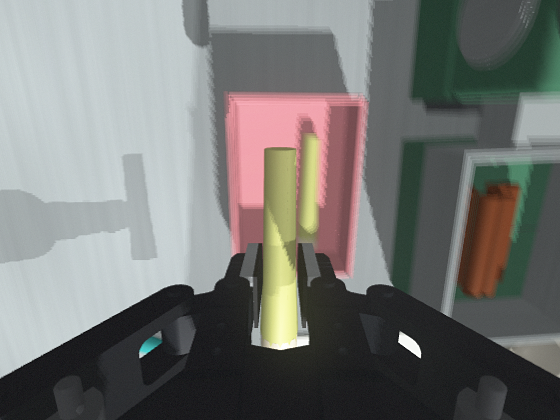

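Request:
{"fn": "step_arm", "kwargs": {"commands": [[0, -0.001, 0.01, 0], [0.03, -0.001, 0.01, 0], [0.06, -0.001, 0.01, 0], [0.09, -0.001, 0.01, 0], [0.122, -0.001, 0.01, 0], [0.122, -0.001, 0.01, 0], [0.122, -0.001, 0.01, 0]]}}

```text
t: 27.85
tcp_pos: [0.4102, -0.0029, 0.0446]
tool_rot: [-0.013, 0.694, -0.013, 0.72]
force: [0.5, 1.5, 1.0]
finger_gap: 0.199
```

Run:
```python
from h import *
snap('wrist','w21')
to([0.409,-0.004,0.040],0)
```

```text
t 27.90 tcp [ 0.4111 -0.0031  0.0464] F [0.3 0.7 0.4] gap 17.2
q [-0.261  0.631  2.138 -0.084  0.324 -0.181]
 x [ 0.041 -0.039 -0.998] y [ 0.001  0.999 -0.039] z [0.999 0.001 0.041] zang 0.05
q6 now -0.181 turn 0.001 alt -3.141
shift [ 0.0063 -0.0007 -0.0023] rows@40mm 0.2
```

View pics/w21.png

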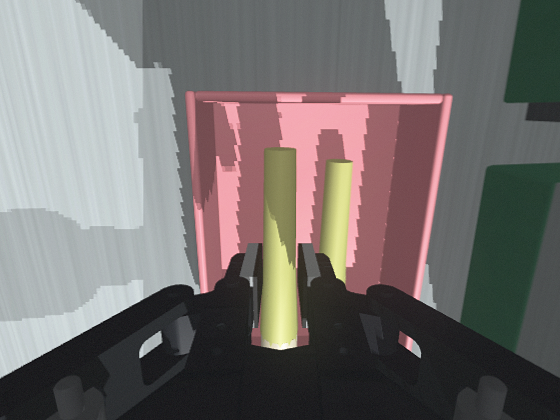

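Request:
{"fn": "step_arm", "kwargs": {"commands": [[0.003, 0, 0, 0], [0.003, 0, 0, 0], [0.003, 0, 0, 0], [-0.04, 0, 0, 0], [-0.08, 0, 0, 0], [-0.12, 0, 0, 0], [-0.12, 0, 0, 0], [-0.12, 0, 0, 0]], "jaw": 0.028}}

```text
t: 28.57
tcp_pos: [0.4079, 0.0014, 0.1697]
tool_rot: [-0.015, 0.689, -0.014, 0.725]
force: [-0.1, -0.5, -0.1]
finger_gap: 0.328
```

Run:
```python
from h import *
snap('wrist','w22')
st()
snap('top','t22',(130,120,310,260),4)
```

```text
t 28.62 tcp [0.4066 0.0016 0.1681] F [-0.  -0.2 -0.3] gap 28.1
q [-0.252  0.337  2.057 -0.043  0.693 -0.22 ]
 x [ 0.046 -0.04  -0.998] y [ 0.001  0.999 -0.04 ] z [0.999 0.001 0.046] zang 0.07
```

View pics/w22.png

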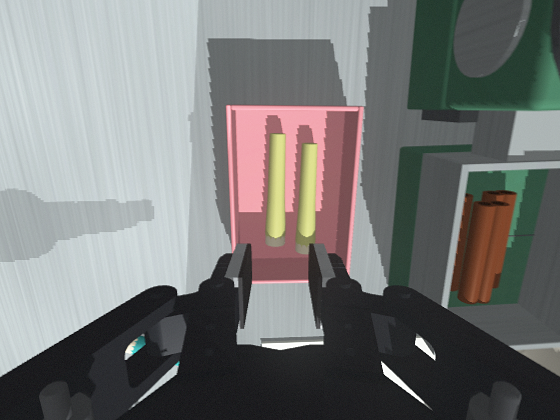

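View pics/t22.png

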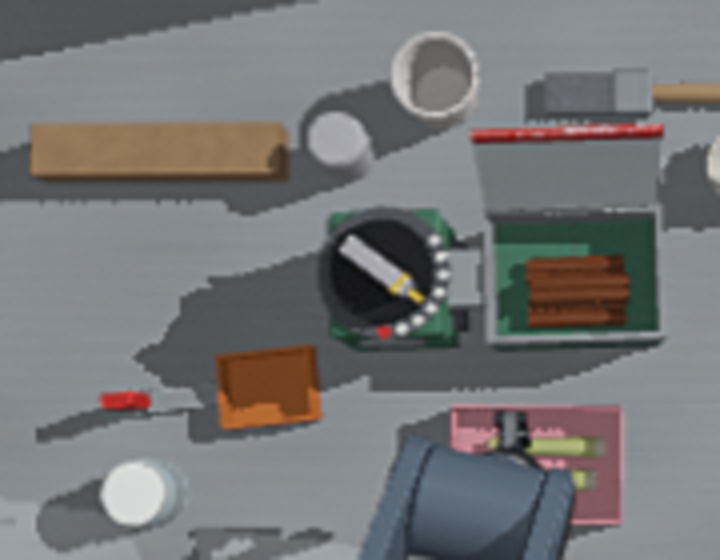

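Run:
```python
from h import *
to([0.745,-0.036,0.32],-88.3)
```

```text
t 28.67 tcp [0.4058 0.0017 0.167 ] F [-0.7  0.7 -0.7] gap 27.8
q [-0.252  0.34   2.058 -0.043  0.693 -0.22 ]
 x [ 0.043 -0.039 -0.998] y [ 0.001  0.999 -0.039] z [0.999 0.001 0.043] zang 0.06
q6 now -0.22 turn 1.542 alt -1.599
shift [-0.1368 -0.0435  0.3454] rows@40mm 9.4
```

Request:
{"fn": "step_arm", "kwargs": {"commands": [[-0.137, -0.043, 0.345, 1.542], [-0.137, -0.043, 0.345, 1.542], [-0.137, -0.043, 0.345, 1.542], [-0.137, -0.043, 0.345, 1.542], [-0.137, -0.043, 0.345, 1.542], [-0.137, -0.043, 0.345, 1.542], [-0.137, -0.043, 0.345, 1.542], [-0.137, -0.043, 0.345, 1.542]], "jaw": 0.0}}

```text
t: 29.33
tcp_pos: [0.7087, -0.0316, 0.3017]
tool_rot: [0.336, 0.601, -0.346, 0.638]
force: [-0.1, 0.3, 0.7]
finger_gap: 0.0
```

Run:
```python
from h import *
to([0.745,-0.036,0.32],-88.3)
```

```text
t 29.33 tcp [ 0.7087 -0.0316  0.3017] F [-0.1  0.3  0.7] gap 0.0
q [-0.189  0.572  1.147 -0.031  1.378  0.822]
 x [ 0.038 -0.038 -0.999] y [0.845 0.535 0.012] z [ 0.534 -0.844  0.052] zang -57.66
q6 now 0.822 turn 0.535 alt -2.607
shift [-0.0167  0.0285  0.0241] rows@40mm 1.0
```

Request:
{"fn": "step_arm", "kwargs": {"commands": [[-0.017, 0.028, 0.024, 0.535], [-0.017, 0.028, 0.024, 0.535], [-0.017, 0.028, 0.024, 0.535], [-0.017, 0.028, 0.024, 0.535], [-0.017, 0.028, 0.024, 0.535], [-0.017, 0.028, 0.024, 0.535], [-0.017, 0.028, 0.024, 0.535]]}}

```text
t: 29.92
tcp_pos: [0.7439, -0.0362, 0.3177]
tool_rot: [0.491, 0.49, -0.493, 0.525]
force: [0.3, -0.5, 0.3]
finger_gap: 0.005
```

Run:
```python
from h import *
to([0.75,-0.036,0.2],-88.3)
snap('wrist','w23')
snap('scene','s23',(230,130,430,290),4)
```

```text
t 29.92 tcp [ 0.7439 -0.0362  0.3177] F [ 0.3 -0.5  0.3] gap 0.4
q [-0.186  0.621  1.013 -0.03   1.468  1.356]
 x [ 0.034 -0.037 -0.999] y [0.999 0.031 0.033] z [ 0.03  -0.999  0.038] zang -88.27
q6 now 1.356 turn 0.001 alt -3.141
shift [ 0.1178  0.0022 -0.0045] rows@40mm 2.9
```

View pics/w23.png

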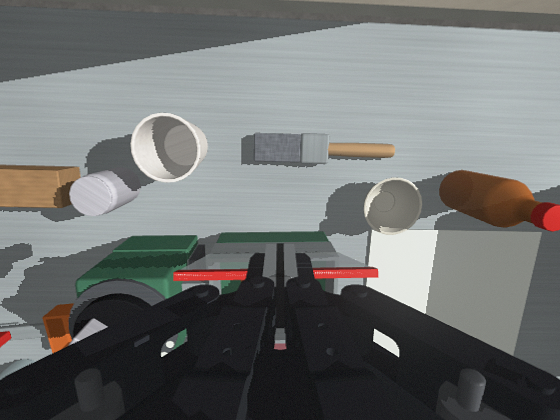

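View pics/s23.png

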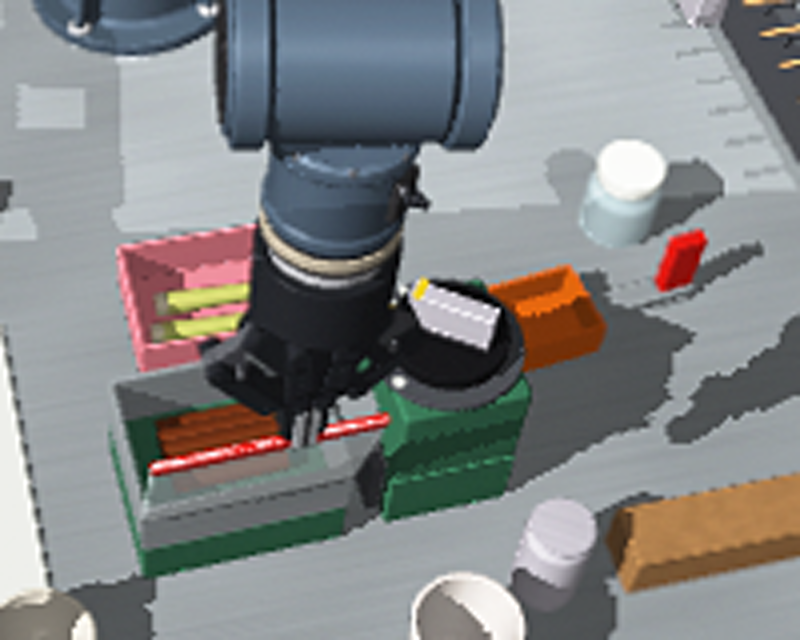

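Request:
{"fn": "step_arm", "kwargs": {"commands": [[0.03, 0.002, -0.004, 0], [0.06, 0.004, -0.004, 0], [0.09, 0.006, -0.004, 0], [0.118, 0.007, -0.004, 0], [0.118, 0.007, -0.004, 0], [0.118, 0.007, -0.004, 0]]}}

```text
t: 30.52
tcp_pos: [0.754, -0.0362, 0.1988]
tool_rot: [0.49, 0.491, -0.494, 0.524]
force: [0.1, 0.8, -0.5]
finger_gap: -0.001
```

```bash
cat > lid.py <<'E'
from h import *
v=[.5963,.01486,.03005]
def tgt(th,r=.110,hw=.012,dz=0,off=.006):
    hx,hz=.060,.1055
    x=hx-r*np.cos(th)+off*np.sin(th)+hw; z=hz+r*np.sin(th)+off*np.cos(th)+dz
    c,s=np.cos(v[2]),np.sin(v[2])
    return np.array([v[0]+c*x+s*.055,v[1]+s*x-c*.055,z])
def lidplan(ths,**k):
    s,m=st()
    for th in ths: 
        w=tgt(th,**k);print(round(th,2),w.round(3),(m.T@(w-s['tcp_pos'])).round(3))
E
python3 - <<'E'
from lid import *
lidplan([1.85,1.7,1.57,1.4,1.2,1.0,.8])
snap('scene','s24',(230,130,430,290),4)
E
```

```text
t 30.52 tcp [ 0.754  -0.0362  0.1988] F [ 0.1  0.8 -0.5] gap -0.0
q [-0.184  0.729  1.12  -0.032  1.255  1.366]
 x [ 0.031 -0.037 -0.999] y [0.999 0.032 0.03 ] z [ 0.03  -0.999  0.037] zang -88.25
1.85 [ 0.706 -0.037  0.21 ] [-0.012 -0.048 -0.   ]
1.7 [ 0.69  -0.037  0.214] [-0.017 -0.063 -0.   ]
1.57 [ 0.676 -0.038  0.216] [-0.019 -0.078 -0.   ]
1.4 [ 0.657 -0.038  0.215] [-0.019 -0.096 -0.   ]
1.2 [ 0.636 -0.039  0.21 ] [-0.015 -0.118 -0.   ]
1.0 [ 0.616 -0.04   0.201] [-0.007 -0.138 -0.001]
0.8 [ 0.598 -0.04   0.189] [ 0.005 -0.157 -0.001]
```

View pics/s24.png

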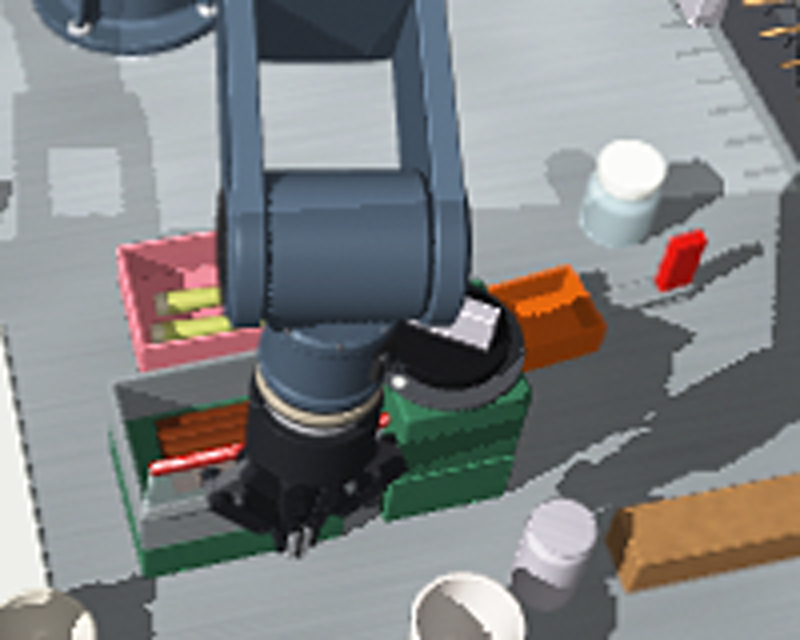

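Request:
{"fn": "step_arm", "kwargs": {"commands": [[-0.007, -0.02, 0, 0], [-0.012, -0.04, 0, 0], [-0.016, -0.055, 0, 0], [-0.018, -0.07, 0, 0], [-0.019, -0.084, 0, 0], [-0.019, -0.096, 0, 0], [-0.018, -0.108, 0, 0], [-0.018, -0.108, 0, 0]]}}

```text
t: 31.23
tcp_pos: [0.647, -0.0394, 0.2195]
tool_rot: [0.492, 0.488, -0.492, 0.527]
force: [-0.1, 0.8, 0.4]
finger_gap: 0.005
```

Run:
```python
from lid import *
lidplan([1.4,1.3,1.2,1.1,1.0,.9,.8,.7])
snap('wrist','w25')
snap('scene','s25',(230,130,430,290),4)
```

```text
t 31.23 tcp [ 0.647  -0.0394  0.2195] F [-0.1  0.8  0.4] gap 0.4
q [-0.219  0.555  1.417 -0.032  1.121  1.334]
 x [ 0.041 -0.039 -0.998] y [0.999 0.032 0.039] z [ 0.03  -0.999  0.04 ] zang -88.27
1.4 [ 0.657 -0.038  0.215] [ 0.005  0.01  -0.001]
1.3 [ 0.646 -0.039  0.213] [ 0.006 -0.001 -0.001]
1.2 [ 0.636 -0.039  0.21 ] [ 0.009 -0.012 -0.001]
1.1 [ 0.625 -0.039  0.206] [ 0.012 -0.022 -0.001]
1.0 [ 0.616 -0.04   0.201] [ 0.017 -0.032 -0.001]
0.9 [ 0.606 -0.04   0.195] [ 0.022 -0.042 -0.002]
0.8 [ 0.598 -0.04   0.189] [ 0.029 -0.051 -0.002]
0.7 [ 0.59  -0.04   0.181] [ 0.036 -0.059 -0.002]
```

View pics/w25.png

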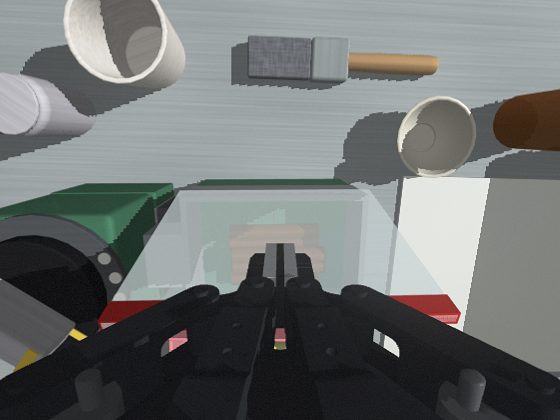

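View pics/s25.png

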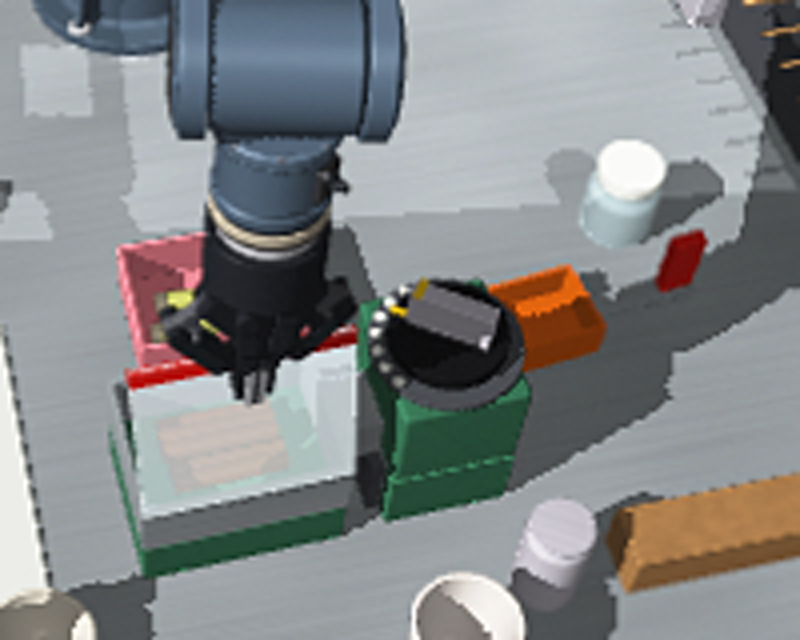

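Lid is past vertical, at about 1.25 rad. Continue along the arc.

Request:
{"fn": "step_arm", "kwargs": {"commands": [[0.006, -0.01, 0, 0], [0.012, -0.022, 0, 0], [0.017, -0.032, 0, 0], [0.022, -0.042, 0, 0], [0.029, -0.051, 0, 0], [0.036, -0.059, 0, 0], [0.036, -0.059, 0, 0]]}}

```text
t: 31.92
tcp_pos: [0.5904, -0.0426, 0.18]
tool_rot: [0.492, 0.488, -0.492, 0.527]
force: [0.2, -0.8, 0.0]
finger_gap: -0.003
```

Run:
```python
from lid import *
lidplan([.7,.6,.5,.4,.3,.2,.1,0])
snap('scene','s26',(230,130,430,290),4)
```

```text
t 31.92 tcp [ 0.5904 -0.0426  0.18  ] F [ 0.2 -0.8  0. ] gap -0.2
q [-0.247  0.531  1.601 -0.034  0.963  1.312]
 x [ 0.039 -0.038 -0.998] y [0.999 0.032 0.038] z [ 0.03  -0.999  0.039] zang -88.27
0.7 [ 0.59  -0.04   0.181] [-0.001 -0.001 -0.002]
0.6 [ 0.583 -0.041  0.173] [ 0.007 -0.008 -0.003]
0.5 [ 0.576 -0.041  0.164] [ 0.016 -0.015 -0.003]
0.4 [ 0.571 -0.041  0.154] [ 0.025 -0.02  -0.003]
0.3 [ 0.567 -0.041  0.144] [ 0.035 -0.025 -0.004]
0.2 [ 0.563 -0.041  0.133] [ 0.046 -0.029 -0.004]
0.1 [ 0.561 -0.041  0.122] [ 0.056 -0.031 -0.005]
0 [ 0.56  -0.041  0.112] [ 0.067 -0.033 -0.005]
```

View pics/s26.png

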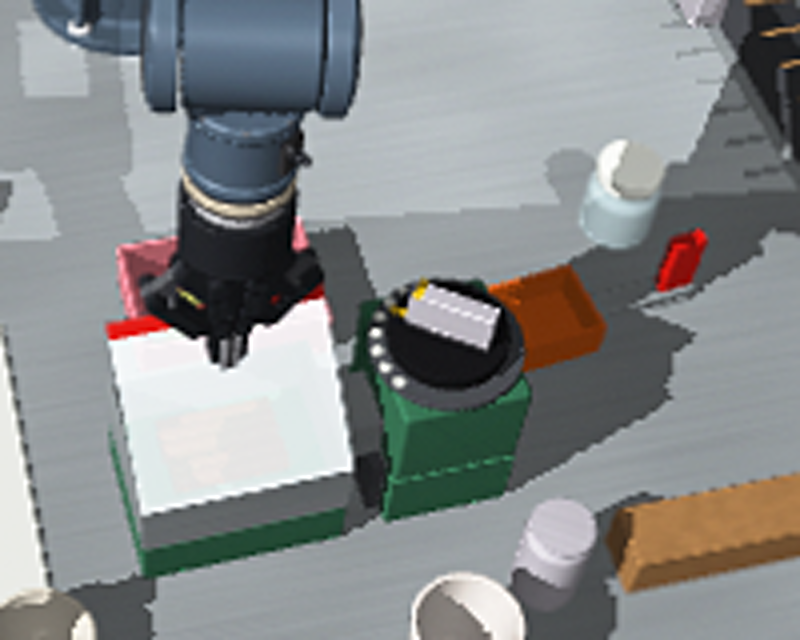

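Request:
{"fn": "step_arm", "kwargs": {"commands": [[0.01, -0.01, 0, 0], [0.018, -0.016, 0, 0], [0.027, -0.021, 0, 0], [0.036, -0.025, 0, 0], [0.046, -0.029, 0, 0], [0.056, -0.031, 0, 0], [0.065, -0.032, 0, 0], [0.067, -0.032, 0, 0]]}}

```text
t: 32.63
tcp_pos: [0.5631, -0.0466, 0.1117]
tool_rot: [0.492, 0.488, -0.492, 0.527]
force: [-2.6, 0.5, 7.5]
finger_gap: 0.002
```

Run:
```python
from lid import *
lidplan([.1,0])
snap('scene','s27',(230,130,430,290),4)
```

```text
t 32.63 tcp [ 0.5631 -0.0466  0.1117] F [-2.6  0.5  7.5] gap 0.1
q [-0.266  0.602  1.722 -0.038  0.769  1.3  ]
 x [ 0.041 -0.039 -0.998] y [0.999 0.032 0.04 ] z [ 0.03  -0.999  0.04 ] zang -88.28
0.1 [ 0.561 -0.041  0.122] [-0.011 -0.001 -0.005]
0 [ 0.56  -0.041  0.112] [-0.    -0.003 -0.005]
```

View pics/s27.png

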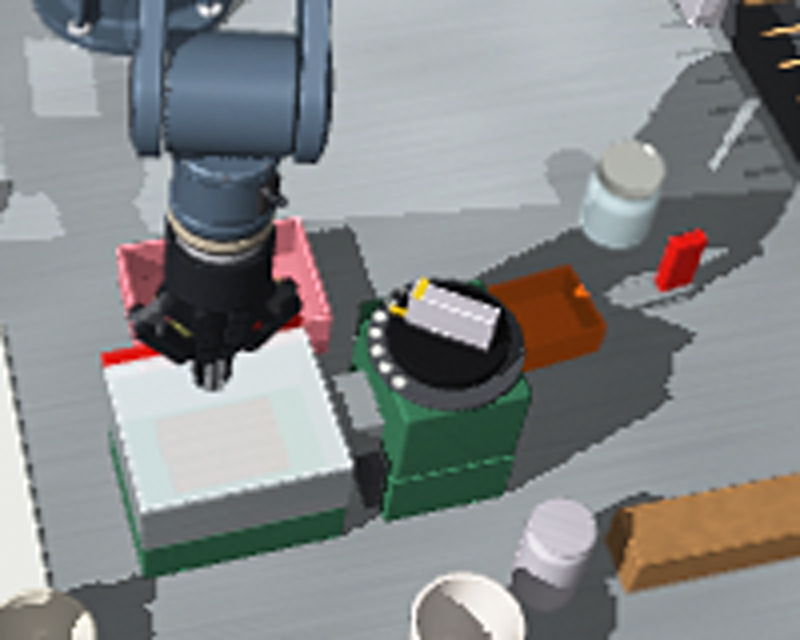

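Request:
{"fn": "step_arm", "kwargs": {"commands": [[0.004, 0, 0, 0], [0.004, 0, 0, 0], [0.004, 0, 0, 0]]}}

```text
t: 32.93
tcp_pos: [0.5635, -0.0466, 0.1114]
tool_rot: [0.492, 0.487, -0.492, 0.528]
force: [-5.8, 1.0, 18.9]
finger_gap: 0.002
```

Request:
{"fn": "step_arm", "kwargs": {"commands": [[-0.04, 0, 0, 0], [-0.08, 0, 0, 0], [-0.12, 0, 0, 0], [-0.16, 0, 0, 0], [-0.18, 0, 0, 0], [-0.18, 0, 0, 0], [-0.18, 0, 0, 0]]}}

```text
t: 33.52
tcp_pos: [0.5571, -0.0398, 0.2933]
tool_rot: [0.493, 0.486, -0.491, 0.53]
force: [-0.8, -0.2, -0.4]
finger_gap: -0.003
```

Run:
```python
from h import *
st()
P=snap('top','t28',(130,120,310,260),4)
S=snap('scene','s28',(230,130,430,290),4)
v=[.5963,.01486];c,s=np.cos(.03),np.sin(.03)
for th in (0,.05,.1):
    x,z=60-140*np.cos(th)+6*np.sin(th),105.5+140*np.sin(th)+6*np.cos(th)
    X=[[v[0]+(c*x-s*y)/1e3,v[1]+(s*x+c*y)/1e3,z/1e3] for y in (24,-134)]
    print(th,(w2p('top',X,P)-[130,120])*4,(w2p('scene',X,S)-[230,130])*4)
```

```text
t 33.52 tcp [ 0.5571 -0.0398  0.2933] F [-0.8 -0.2 -0.4] gap -0.3
q [-0.256  0.348  1.56  -0.03   1.177  1.293]
 x [ 0.047 -0.041 -0.998] y [0.998 0.033 0.046] z [ 0.031 -0.999  0.042] zang -88.24
0 [[485.46924013 362.75911681]
 [662.53693417 357.17376637]] [[299.03474194 312.97016917]
 [ 99.9103227  352.95045045]]
0.05 [[484.8322024  361.71145037]
 [662.77233467 356.09841737]] [[299.72833079 308.1217799 ]
 [ 99.65272145 348.21099204]]
0.1 [[484.18181016 360.26204531]
 [662.99535138 354.62121575]] [[300.5527274  303.60670922]
 [ 99.49113716 343.81720594]]
```

View pics/s28.png

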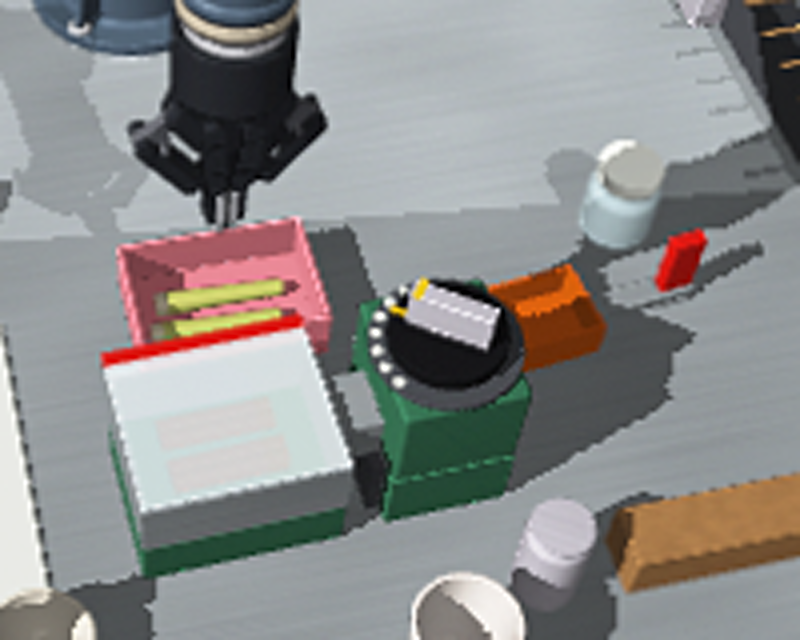

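View pics/t28.png

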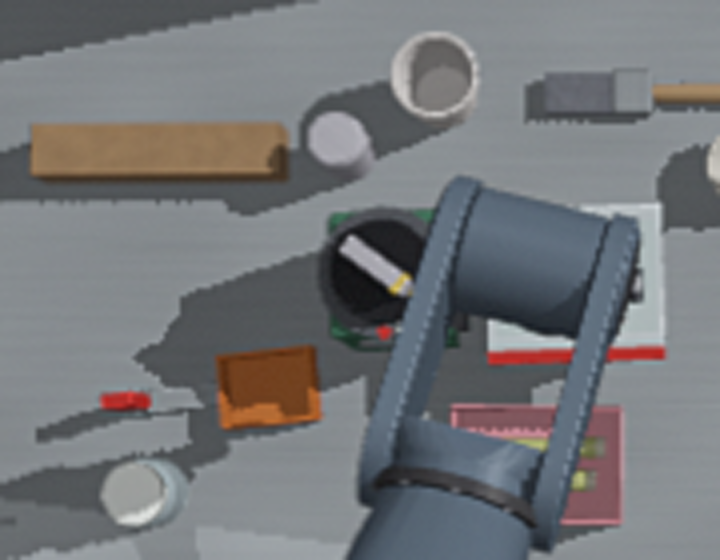

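View pics/s28_full.png

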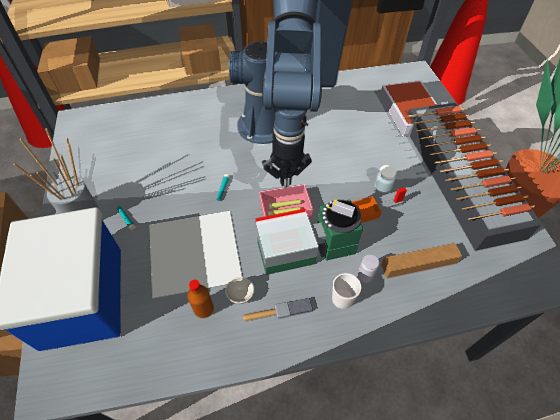

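Run:
```python
import cv2,numpy as np
a=cv2.imread('pics/s28_full.png');b=cv2.imread('pics/s27_full.png')
o=[cv2.resize(i[205:265,250:325],None,fx=5,fy=5,interpolation=cv2.INTER_CUBIC) for i in (b,a)]
o=[cv2.convertScaleAbs(cv2.subtract(i,(120,120,120,0)),alpha=1.9) for i in o]
cv2.imwrite('pics/cmp.png',np.hstack(o))
```

```text
(no output)
```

View pics/cmp.png

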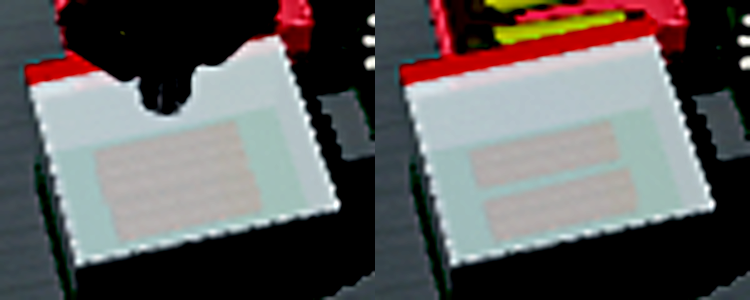

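Run:
```python
from h import *
snap('wrist','w29')
to([0.48,-0.2,0.33],0)
```

```text
t 33.67 tcp [ 0.555  -0.0393  0.2895] F [0.2 1.3 0.2] gap 0.0
q [-0.257  0.353  1.564 -0.03   1.178  1.293]
 x [ 0.039 -0.038 -0.999] y [0.999 0.032 0.037] z [ 0.031 -0.999  0.04 ] zang -88.23
q6 now 1.293 turn -1.54 alt 1.602
shift [-0.0372 -0.0786  0.1598] rows@40mm 4.5
```

View pics/w29.png

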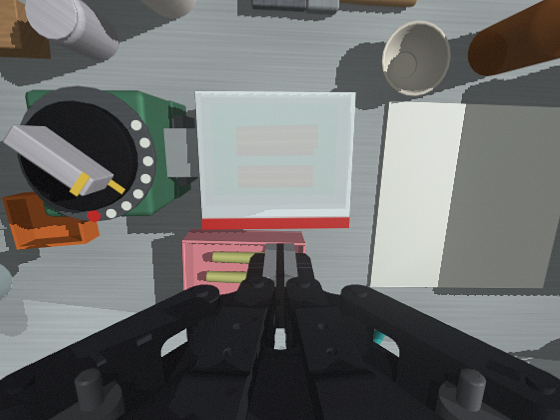

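Run:
```python
import cv2,numpy as np
a=cv2.imread('pics/w29_full.png')[85:235,185:365]
a=cv2.resize(a,None,fx=4,fy=4,interpolation=cv2.INTER_CUBIC).astype(float)
a=np.clip((a-130)*2.3,0,255).astype(np.uint8)
cv2.imwrite('pics/w29c.png',a)
```

```text
(no output)
```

View pics/w29c.png

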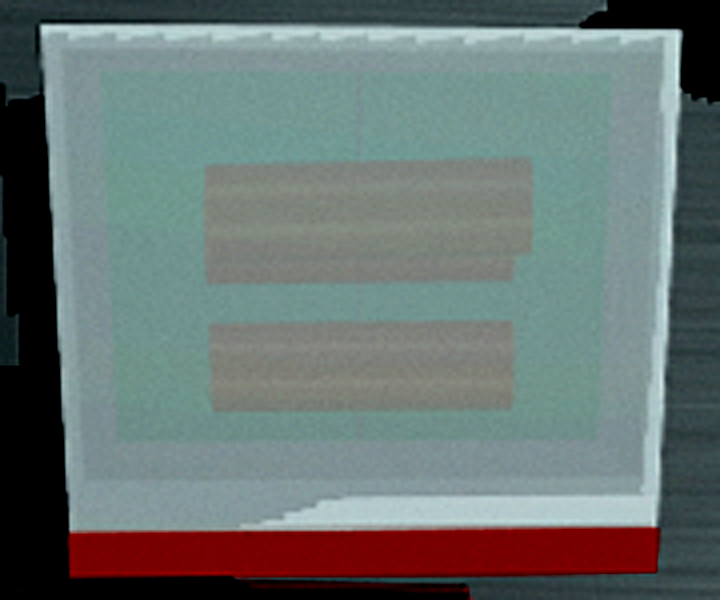

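Run:
```python
from h import *
f=lambda u,v,z:p2w('top',[(130+u/4,120+v/4)],z)[0].round(4)
print('jar top',f(135,493,.08),'jar',f(165,490,0.0))
for n,uv in dict(pan=[(218,358),(316,346),(321,418),(224,429)]).items():
    w=np.array([f(*q,.035) for q in uv]);print(w[:,:2].tolist(),w.mean(0)); e=w[0]-w[1]+w[3]-w[2];print('dir',np.degrees(np.arctan2(e[1],e[0])))
w=np.array([f(*q,.078) for q in [(101,394),(150,392),(150,407),(103,409)]]);print('tab',w.tolist(),w.mean(0))
to([0.485,0.371,0.27],7)
```

```text
jar top [0.3989 0.3592 0.08  ] jar [0.4005 0.3541 0.    ]
[[0.5254, 0.2958], [0.5367, 0.2028], [0.4688, 0.1972], [0.4584, 0.289]] [0.497325 0.2462   0.035   ]
dir 96.69724432894583
tab [[0.4894, 0.3933, 0.078], [0.4913, 0.3477, 0.078], [0.4775, 0.3474, 0.078], [0.4756, 0.3912, 0.078]] [0.48345 0.3699  0.078  ]
t 33.67 tcp [ 0.555  -0.0393  0.2895] F [0.2 1.3 0.2] gap 0.0
q [-0.257  0.353  1.564 -0.03   1.178  1.293]
 x [ 0.039 -0.038 -0.999] y [0.999 0.032 0.037] z [ 0.031 -0.999  0.04 ] zang -88.23
q6 now 1.293 turn 1.479 alt -1.662
shift [ 0.001  -0.0574 -0.4128] rows@40mm 10.4
```

Request:
{"fn": "step_arm", "kwargs": {"commands": [[0.001, -0.057, -0.413, -1.662], [0.001, -0.057, -0.413, -1.662], [0.001, -0.057, -0.413, -1.662], [0.001, -0.057, -0.413, -1.662], [0.001, -0.057, -0.413, -1.662], [0.001, -0.057, -0.413, -1.662], [0.001, -0.057, -0.413, -1.662], [0.001, -0.057, -0.413, -1.662]], "jaw": 0.026}}

```text
t: 34.33
tcp_pos: [0.4982, 0.2901, 0.272]
tool_rot: [0.176, 0.666, -0.196, 0.698]
force: [0.9, -0.1, -0.3]
finger_gap: 0.304
```

Run:
```python
from h import *
to([0.485,0.371,0.22],7)
```

```text
t 34.33 tcp [0.4982 0.2901 0.272 ] F [ 0.9 -0.1 -0.3] gap 26.0
q [ 0.36   0.413  1.517 -0.054  1.192  0.912]
 x [ 0.036 -0.04  -0.999] y [ 0.509  0.861 -0.016] z [ 0.86  -0.507  0.051] zang -30.52
q6 now 0.912 turn -0.655 alt 2.487
shift [ 0.0482  0.0638 -0.055 ] rows@40mm 2.4
```

Request:
{"fn": "step_arm", "kwargs": {"commands": [[0.048, 0.064, -0.055, -0.655], [0.048, 0.064, -0.055, -0.655], [0.048, 0.064, -0.055, -0.655], [0.048, 0.064, -0.055, -0.655], [0.048, 0.064, -0.055, -0.655], [0.048, 0.064, -0.055, -0.655], [0.048, 0.064, -0.055, -0.655], [0.048, 0.064, -0.055, -0.655]]}}

```text
t: 35.0
tcp_pos: [0.4845, 0.3708, 0.2184]
tool_rot: [-0.058, 0.695, 0.027, 0.716]
force: [-0.1, 0.7, 0.3]
finger_gap: 0.307
```

Run:
```python
from h import *
snap('wrist','w30')
to([0.484,0.371,0.12],7)
print(w2p('wrist',[[.484,.37,.078]]))
```

```text
t 35.05 tcp [0.4847 0.3708 0.2188] F [-0.4 -0.3 -0.6] gap 26.4
q [ 0.496  0.521  1.486 -0.058  1.125  0.4  ]
 x [ 0.034 -0.041 -0.999] y [-0.12   0.992 -0.045] z [0.992 0.121 0.029] zang 6.95
q6 now 0.4 turn -0.001 alt 3.141
shift [ 0.0987  0.0047 -0.0035] rows@40mm 2.5
[[274.1091022  190.54378368]]
```

View pics/w30.png

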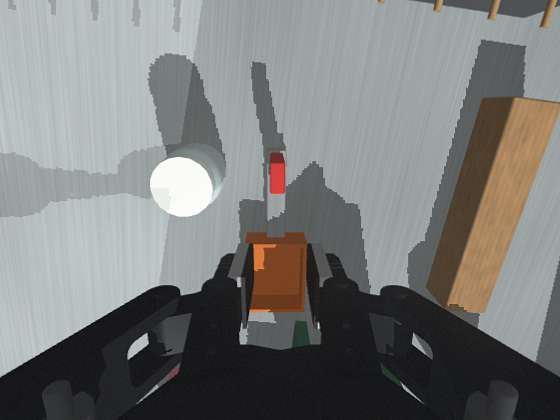

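Run:
```python
from h import *
import cv2
im=cv2.imread('pics/w30_full.png')
cv2.imwrite('pics/w30c.png',cv2.resize(im[140:250,230:330],None,fx=5.4,fy=5.4,interpolation=cv2.INTER_CUBIC))
```

```text
(no output)
```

View pics/w30c.png

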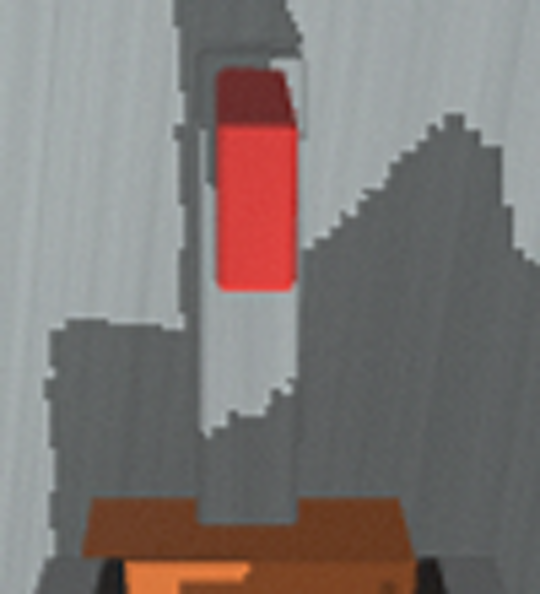

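Run:
```python
from h import *
c=lambda a:(np.array(a)+.5)/5.4-.5+[230,140]
w=p2w('wrist',c([(218,126),(297,126),(219,290),(294,290)]),.078);print(w[:,:2],w.mean(0));e=w[0]-w[2]+w[1]-w[3];print(np.degrees(np.arctan2(e[1],e[0])))
print(p2w('wrist',c([(250,523),(88,500),(402,498)]),.035))
```

```text
[[0.47739852 0.39489221]
 [0.49038661 0.39639681]
 [0.48067877 0.36699106]
 [0.49338974 0.36842539]] [0.48546341 0.38167636 0.078     ]
96.41648147363038
[[0.49384347 0.30664625 0.035     ]
 [0.46035691 0.30813661 0.035     ]
 [0.52422937 0.31552655 0.035     ]]
```

Request:
{"fn": "step_arm", "kwargs": {"commands": [[0.04, 0.012, -0.002, 0], [0.08, 0.012, -0.002, 0], [0.1, 0.012, -0.002, 0], [0.1, 0.012, -0.002, 0], [0.1, 0.012, -0.002, 0]]}}

```text
t: 35.47
tcp_pos: [0.4841, 0.3778, 0.1172]
tool_rot: [-0.058, 0.695, 0.027, 0.716]
force: [-0.7, 0.4, 0.4]
finger_gap: 0.305
```

Run:
```python
from h import *
snap('wrist','w31')
to([0.4855,0.379,0.048],6.5)
```

```text
t 35.52 tcp [0.4853 0.3785 0.1189] F [-0.1 -0.4 -0.4] gap 26.0
q [ 0.507  0.656  1.554 -0.066  0.922  0.426]
 x [ 0.035 -0.04  -0.999] y [-0.119  0.992 -0.044] z [0.992 0.12  0.03 ] zang 6.9
q6 now 0.426 turn 0.007 alt -3.135
shift [ 0.0708  0.0036 -0.0019] rows@40mm 1.8
```

View pics/w31.png

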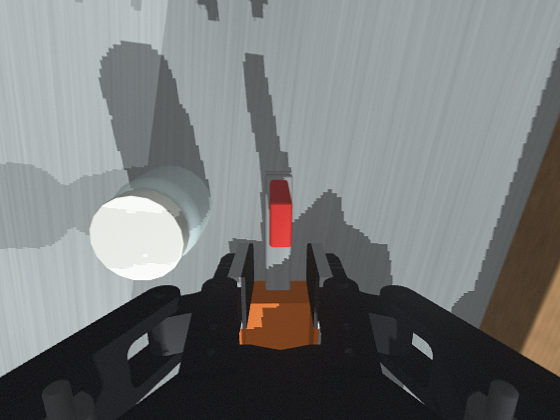

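Request:
{"fn": "step_arm", "kwargs": {"commands": [[0.03, 0.002, -0.002, 0.007], [0.055, 0.003, -0.002, 0.007], [0.071, 0.003, -0.002, 0.007], [0.071, 0.003, -0.002, 0.007], [0.071, 0.003, -0.002, 0.007]]}}

```text
t: 35.93
tcp_pos: [0.4866, 0.3789, 0.0492]
tool_rot: [-0.054, 0.694, 0.025, 0.718]
force: [-0.3, -0.2, 1.5]
finger_gap: 0.302
```

Request:
{"fn": "step_arm", "kwargs": {"commands": [[0, 0, 0, 0], [0, 0, 0, 0], [0, 0, 0, 0], [0, 0, 0, 0]], "jaw": 0.0, "grip_force": 60}}

```text
t: 36.27
tcp_pos: [0.4882, 0.3799, 0.0516]
tool_rot: [-0.054, 0.692, 0.026, 0.719]
force: [0.5, 1.4, 8.4]
finger_gap: 0.154
```

Run:
```python
from h import *
snap('wrist','w32');snap('scene','s32',(230,130,430,290),4)
to([0.585,0.379,0.048],1.7)
```

```text
t 36.37 tcp [0.4882 0.3799 0.0517] F [-0.1 -0.   7.2] gap 12.9
q [ 0.506  0.756  1.583 -0.074  0.786  0.446]
 x [ 0.041 -0.037 -0.998] y [-0.112  0.993 -0.042] z [0.993 0.113 0.037] zang 6.51
q6 now 0.446 turn 0.084 alt -3.058
shift [ 0.0077 -0.0116  0.0958] rows@40mm 2.4
```

View pics/w32.png

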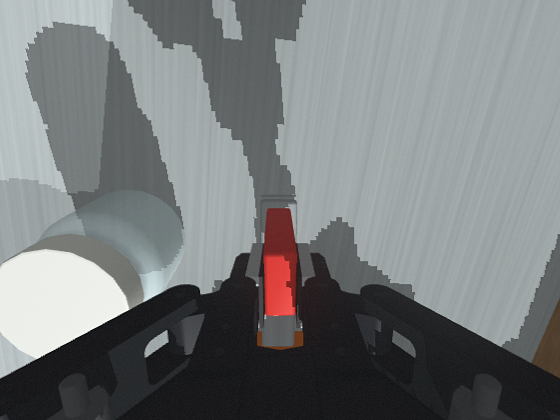

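View pics/s32.png

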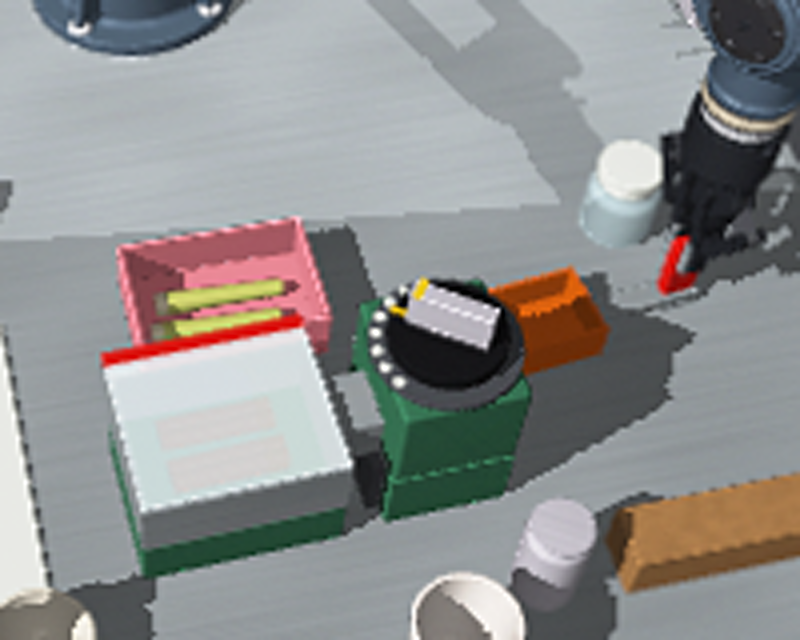

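Request:
{"fn": "step_arm", "kwargs": {"commands": [[0.001, -0.002, 0.02, 0.02], [0.002, -0.004, 0.04, 0.035], [0.003, -0.007, 0.06, 0.055], [0.004, -0.009, 0.08, 0.07], [0.004, -0.011, 0.0958, 0.084], [0.004, -0.011, 0.0958, 0.084], [0.004, -0.011, 0.0958, 0.084]]}}

```text
t: 36.95
tcp_pos: [0.5865, 0.3798, 0.0525]
tool_rot: [-0.024, 0.691, -0.003, 0.722]
force: [1.4, 0.6, 1.7]
finger_gap: 0.152
```

Run:
```python
from h import *
snap('top','t33',(130,120,310,260),4);snap('wrist','w33')
to([0.585,0.379,0.05],1.7)
```

```text
t 37.05 tcp [0.5853 0.3799 0.0524] F [ 2.4 -0.2  1.7] gap 12.9
q [ 0.438  0.83   1.368 -0.066  0.92   0.447]
 x [ 0.044 -0.037 -0.998] y [-0.03   0.999 -0.038] z [0.999 0.032 0.043] zang 1.83
q6 now 0.447 turn 0.002 alt -3.139
shift [ 0.0024 -0.0008 -0.0004] rows@40mm 0.1
```

View pics/t33.png

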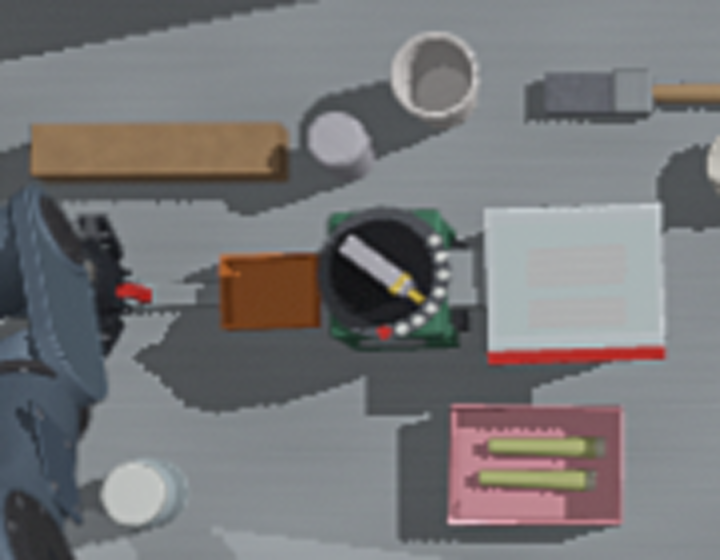

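View pics/w33.png

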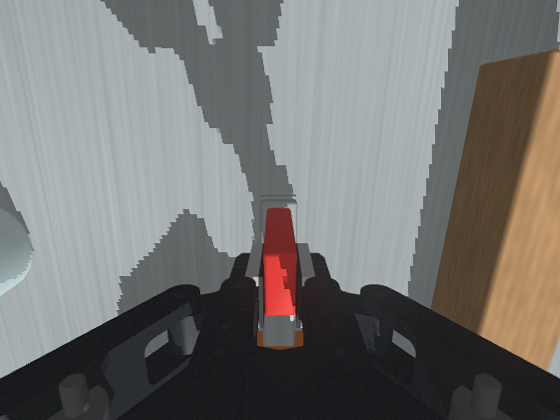

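Run:
```python
import cv2
im=cv2.imread('pics/t33_full.png')
cv2.imwrite('pics/t33c.png',cv2.resize(im[170:220,150:220],None,fx=10,fy=10,interpolation=cv2.INTER_CUBIC))
```

```text
(no output)
```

View pics/t33c.png

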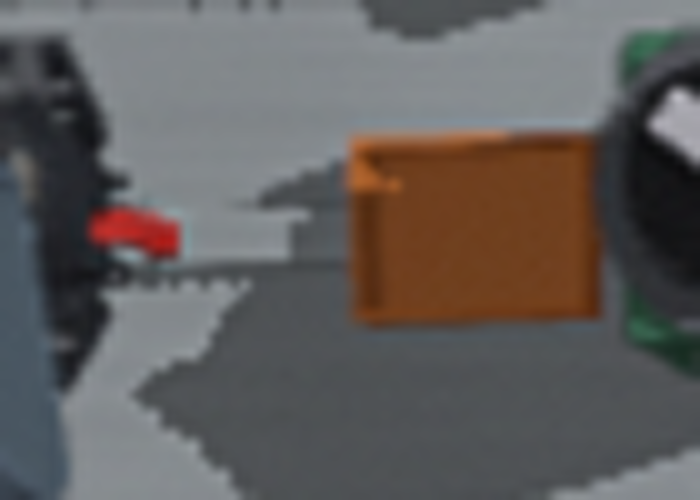

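Run:
```python
from h import *
c=lambda a:(np.array(a)+.5)/10-.5+[150,170]
w=p2w('top',c([(349,139),(600,133),(601,317),(355,325)]),.035)[:,:2];print(w)
v=[.5963,.01486,.03005];Rm=np.array([[np.cos(v[2]),-np.sin(v[2])],[np.sin(v[2]),np.cos(v[2])]])
m=(w-v[:2])@Rm;print('mill',(m*1e3).round(1),m.mean(0)*1e3)
e=m[0]-m[1]+m[3]-m[2];print('yaw rel',np.degrees(np.arctan2(-e[0],e[1])))
```

```text
[[0.62468142 0.29794808]
 [0.62663029 0.20193773]
 [0.55656536 0.20055626]
 [0.55370845 0.29425196]]
mill [[ 36.9 282.1]
 [ 35.9 186.1]
 [-34.1 186.8]
 [-34.2 280.5]] [  1.12408217 233.88532594]
yaw rel -0.27058960261509907
```

Request:
{"fn": "step_arm", "kwargs": {"commands": [[0.001, -0.02, -0.001, 0], [0.0015, -0.04, -0.001, 0], [0.002, -0.06, -0.001, 0], [0.003, -0.08, -0.001, 0], [0.004, -0.1, -0.001, 0], [0.004, -0.11, -0.001, 0], [0.004, -0.11, -0.001, 0]]}}

```text
t: 37.63
tcp_pos: [0.5862, 0.2679, 0.0525]
tool_rot: [-0.024, 0.692, -0.003, 0.721]
force: [-0.8, -0.1, -0.3]
finger_gap: 0.152
```

Run:
```python
from h import *
to([0.5892,0.250,0.05],1.7)
snap('scene','s34',(230,130,430,290),4)
```

```text
t 37.63 tcp [0.5862 0.2679 0.0525] F [-0.8 -0.1 -0.3] gap 13.0
q [ 0.278  0.775  1.522 -0.066  0.817  0.293]
 x [ 0.041 -0.038 -0.998] y [-0.028  0.999 -0.04 ] z [0.999 0.03  0.04 ] zang 1.72
q6 now 0.293 turn 0.0 alt -3.141
shift [ 0.0033 -0.0179  0.0024] rows@40mm 0.5
```

View pics/s34.png

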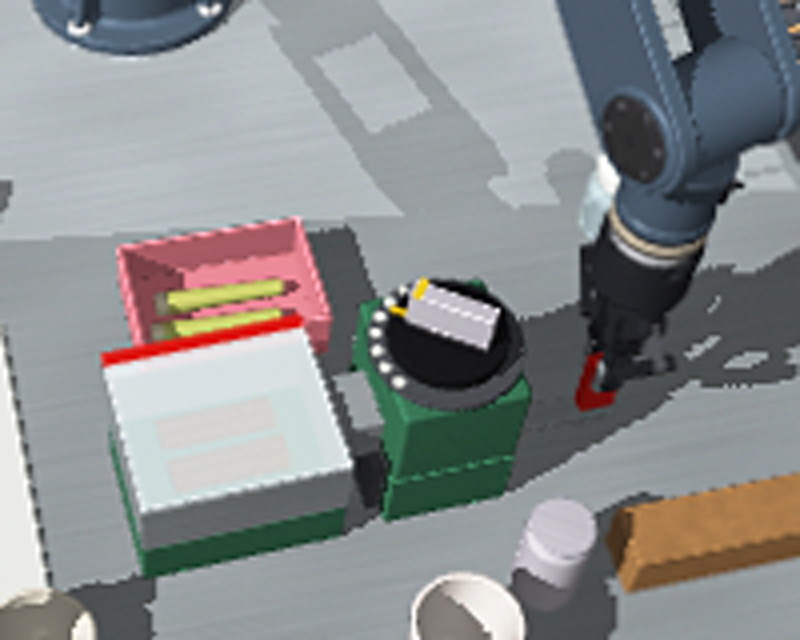

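Request:
{"fn": "step_arm", "kwargs": {"commands": [[0, -0.006, 0.001, 0], [0, -0.012, 0.001, 0], [0, -0.016, 0.001, 0], [0, -0.019, 0.001, 0], [0, -0.019, 0.001, 0]]}}

```text
t: 38.1
tcp_pos: [0.5878, 0.2495, 0.0529]
tool_rot: [-0.024, 0.693, -0.003, 0.721]
force: [-0.6, 0.7, -1.4]
finger_gap: 0.151
```

Request:
{"fn": "step_arm", "kwargs": {"commands": [[0, -0.002, 0, 0], [0, -0.004, 0, 0], [0, -0.004, 0, 0]]}}

```text
t: 38.35
tcp_pos: [0.5878, 0.2465, 0.0532]
tool_rot: [-0.023, 0.692, -0.003, 0.721]
force: [-1.3, 4.7, -0.2]
finger_gap: 0.155
```

Request:
{"fn": "step_arm", "kwargs": {"commands": [[0, -0.002, 0, 0], [0, -0.004, 0, 0], [0, -0.005, 0, 0], [0, -0.005, 0, 0]]}}

```text
t: 38.68
tcp_pos: [0.5877, 0.2463, 0.0543]
tool_rot: [-0.02, 0.692, -0.001, 0.722]
force: [-2.9, 15.6, 3.4]
finger_gap: 0.154
```

Request:
{"fn": "step_arm", "kwargs": {"commands": [[0, -0.003, 0, 0], [0, -0.005, 0, 0], [0, -0.005, 0, 0]]}}

```text
t: 38.93
tcp_pos: [0.5877, 0.2461, 0.0555]
tool_rot: [-0.017, 0.691, 0.002, 0.722]
force: [-2.3, 16.3, 2.4]
finger_gap: 0.152
```

Request:
{"fn": "step_arm", "kwargs": {"commands": [[0.002, 0.002, 0, 0], [0.002, 0.002, 0, 0]]}}

```text
t: 39.1
tcp_pos: [0.5879, 0.2492, 0.0539]
tool_rot: [-0.018, 0.691, 0.002, 0.723]
force: [0.3, 3.1, 2.7]
finger_gap: 0.15
```

Request:
{"fn": "step_arm", "kwargs": {"commands": [[0, 0, 0, 0], [0, 0, 0, 0], [0, 0, 0, 0], [-0.03, 0.002, 0, 0], [-0.06, 0.004, 0, 0], [-0.1, 0.006, 0, 0], [-0.14, 0.008, 0, 0], [-0.14, 0.008, 0, 0]], "jaw": 0.028}}

```text
t: 39.77
tcp_pos: [0.5862, 0.2615, 0.2023]
tool_rot: [-0.016, 0.685, 0.003, 0.728]
force: [1.5, 1.2, 0.6]
finger_gap: 0.33
```

Run:
```python
from h import *
snap('wrist','w35');snap('scene','s35',(230,130,430,290),4)
st()
```

```text
t 39.87 tcp [0.5825 0.26   0.1958] F [-0.5 -0.7  0.4] gap 27.7
q [ 0.26   0.57   1.464 -0.037  1.065  0.25 ]
 x [ 0.05  -0.02  -0.999] y [-0.027  0.999 -0.022] z [0.998 0.028 0.05 ] zang 1.63
```

View pics/w35.png

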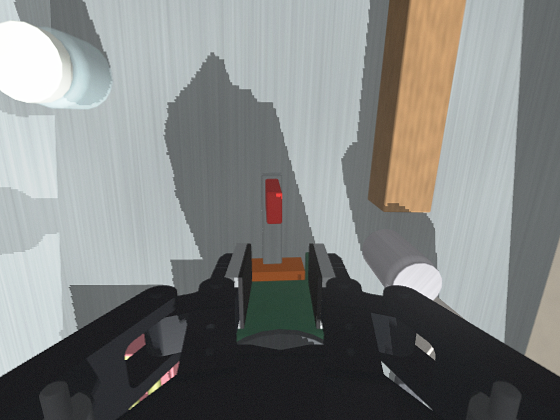

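View pics/s35.png

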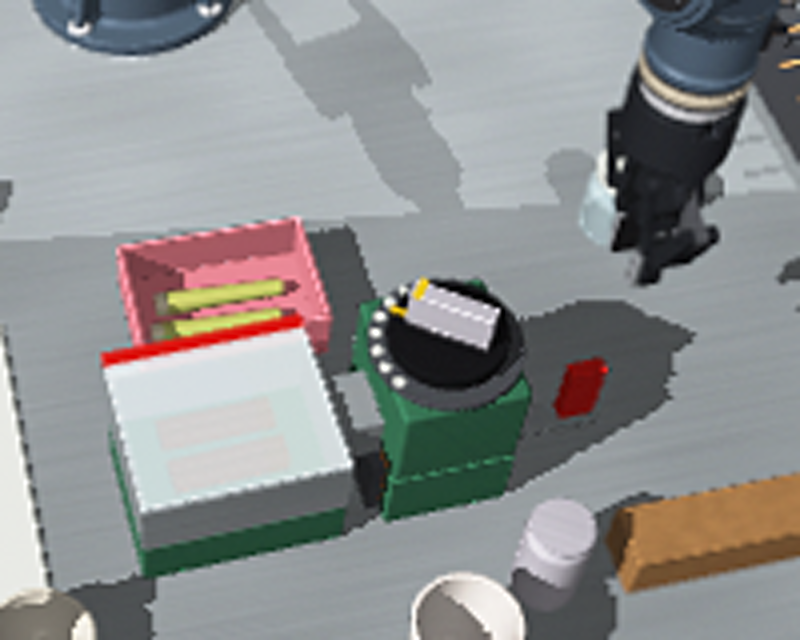

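Run:
```python
from h import *
to([0.588,0.31,0.11],1.7)
P=optics.camera_params('scene')
for d in (0,3,6):
  X=[[.5963-.03*(y+d)/1e3,.01486+(y+d)/1e3,.078] for y in (220,250)]
  print(d,((w2p('scene',X,P)-[230,130])*4).round(1).tolist())
```

```text
t 39.87 tcp [0.5825 0.26   0.1958] F [-0.5 -0.7  0.4] gap 27.7
q [ 0.26   0.57   1.464 -0.037  1.065  0.25 ]
 x [ 0.05  -0.02  -0.999] y [-0.027  0.999 -0.022] z [0.998 0.028 0.05 ] zang 1.63
q6 now 0.25 turn -0.001 alt 3.14
shift [0.085  0.0517 0.0026] rows@40mm 2.5
0 [[565.1, 370.0], [600.6, 362.4]]
3 [[568.6, 369.2], [604.1, 361.6]]
6 [[572.2, 368.5], [607.6, 360.9]]
```

Request:
{"fn": "step_arm", "kwargs": {"commands": [[0.04, 0.045, 0, 0], [0.085, 0.05, 0.001, 0], [0.085, 0.05, 0.001, 0], [0.085, 0.05, 0.001, 0], [0.085, 0.05, 0.001, 0]], "jaw": 0.0}}

```text
t: 40.28
tcp_pos: [0.5846, 0.3073, 0.1069]
tool_rot: [-0.018, 0.691, 0.002, 0.722]
force: [0.2, 0.1, 0.1]
finger_gap: 0.004
```

Run:
```python
from h import *
to([0.588,0.30,0.048],1.7)
```

```text
t 40.28 tcp [0.5846 0.3073 0.1069] F [0.2 0.1 0.1] gap 0.3
q [ 0.332  0.712  1.461 -0.045  0.934  0.33 ]
 x [ 0.045 -0.023 -0.999] y [-0.028  0.999 -0.024] z [0.999 0.029 0.044] zang 1.64
q6 now 0.33 turn -0.001 alt 3.141
shift [ 0.0592 -0.006   0.0006] rows@40mm 1.5
```

Request:
{"fn": "step_arm", "kwargs": {"commands": [[0.03, -0.001, 0.003, 0], [0.059, -0.001, 0.003, 0], [0.059, -0.001, 0.003, 0], [0.059, -0.001, 0.003, 0]]}}

```text
t: 40.62
tcp_pos: [0.5898, 0.304, 0.0479]
tool_rot: [-0.018, 0.692, 0.001, 0.722]
force: [-0.3, 0.1, 0.4]
finger_gap: 0.005
```

Request:
{"fn": "step_arm", "kwargs": {"commands": [[0, -0.012, 0, 0], [0, -0.02, 0, 0], [0, -0.026, 0, 0], [0, -0.03, 0, 0], [0, -0.034, 0, 0], [0, -0.034, 0, 0]]}}

```text
t: 41.12
tcp_pos: [0.5918, 0.2744, 0.0511]
tool_rot: [-0.013, 0.69, 0.003, 0.723]
force: [-1.5, 14.0, 2.3]
finger_gap: 0.002
```

Request:
{"fn": "step_arm", "kwargs": {"commands": [[0, -0.003, 0, 0], [0, -0.005, 0, 0], [0, -0.005, 0, 0]]}}

```text
t: 41.37
tcp_pos: [0.5926, 0.2742, 0.0533]
tool_rot: [-0.009, 0.689, 0.005, 0.725]
force: [-2.7, 15.0, 2.2]
finger_gap: 0.003
```

Request:
{"fn": "step_arm", "kwargs": {"commands": [[0, 0.015, 0, 0], [0, 0.03, 0, 0], [-0.04, 0.04, 0, 0], [-0.08, 0.04, 0, 0], [-0.12, 0.04, 0, 0], [-0.16, 0.04, 0, 0], [-0.2, 0.04, 0, 0], [-0.2, 0.04, 0, 0]]}}

```text
t: 42.03
tcp_pos: [0.5862, 0.3172, 0.2638]
tool_rot: [-0.007, 0.682, 0.007, 0.731]
force: [1.8, -0.4, -0.0]
finger_gap: -0.003
```

Run:
```python
from h import *
snap('wrist','w36');snap('scene','s36',(230,130,430,290),4);snap('top','t36')
st()
```

```text
t 42.18 tcp [0.5814 0.3151 0.2538] F [-0.1 -0.1 -0.5] gap -0.3
q [ 0.338  0.538  1.346 -0.024  1.21   0.326]
 x [ 0.053 -0.005 -0.999] y [-0.019  1.    -0.006] z [0.998 0.02  0.052] zang 1.13
```

View pics/s36.png

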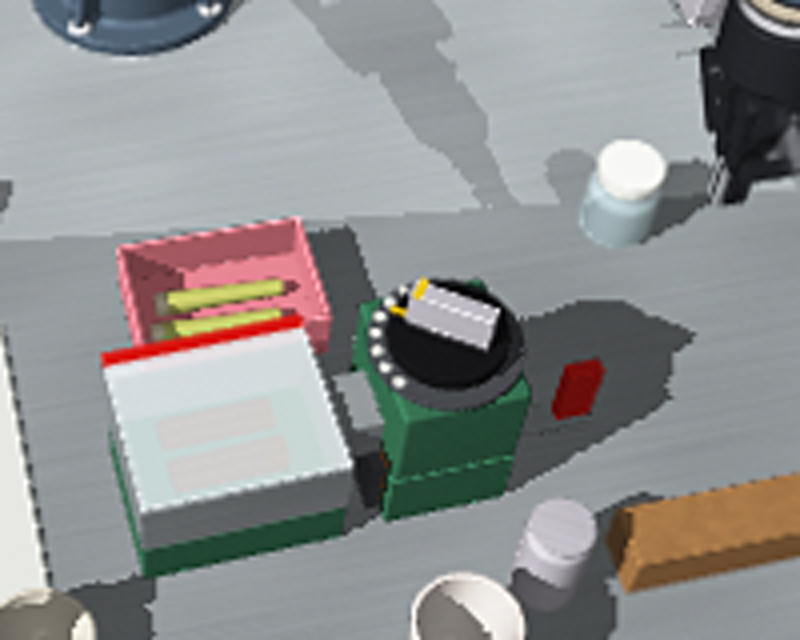

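View pics/t36.png

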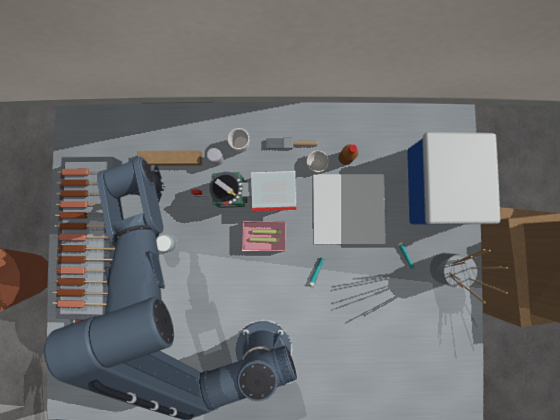

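Run:
```python
import cv2,numpy as np
a=cv2.imread('pics/t36_full.png')[160:255,185:305]
a=cv2.resize(a,None,fx=6,fy=6,interpolation=cv2.INTER_CUBIC).astype(float)
cv2.imwrite('pics/t36c.png',a)
```

```text
[ WARN:0@0.057] global loadsave.cpp:1063 imwrite_ Unsupported depth image for selected encoder is fallbacked to CV_8U.
```

View pics/t36c.png

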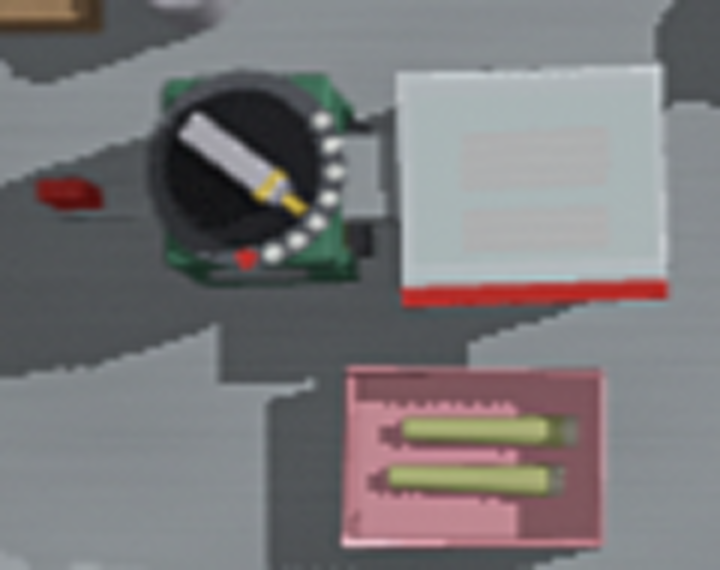

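Run:
```python
from h import *
to([0.54,-0.04,0.36],1.7)
```

```text
t 42.18 tcp [0.5814 0.3151 0.2538] F [-0.1 -0.1 -0.5] gap -0.3
q [ 0.338  0.538  1.346 -0.024  1.21   0.326]
 x [ 0.053 -0.005 -0.999] y [-0.019  1.    -0.006] z [0.998 0.02  0.052] zang 1.13
q6 now 0.326 turn -0.01 alt 3.132
shift [-0.1065 -0.3549 -0.0428] rows@40mm 9.3
```

Request:
{"fn": "step_arm", "kwargs": {"commands": [[-0.1, 0, 0, 0], [-0.107, -0.12, -0.02, 0], [-0.107, -0.355, -0.043, 0], [-0.107, -0.355, -0.043, 0], [-0.107, -0.355, -0.043, 0], [-0.107, -0.355, -0.043, 0], [-0.107, -0.355, -0.043, 0], [-0.107, -0.355, -0.043, 0]]}}

```text
t: 42.85
tcp_pos: [0.5457, 0.0314, 0.3479]
tool_rot: [-0.009, 0.69, 0.005, 0.724]
force: [0.3, -1.4, 0.2]
finger_gap: -0.002
```

Request:
{"fn": "step_arm", "kwargs": {"commands": [[0, -0.11, 0, 0], [0, -0.11, 0, 0], [0, -0.11, 0, 0], [0, -0.11, 0, 0], [0, -0.11, 0, 0], [0, -0.11, 0, 0]]}}

```text
t: 43.35
tcp_pos: [0.547, -0.0781, 0.3469]
tool_rot: [-0.008, 0.691, 0.006, 0.723]
force: [0.2, 0.8, 0.0]
finger_gap: 0.001
```

Run:
```python
from h import *
st();snap('wrist','w37')
```

```text
t 43.35 tcp [ 0.547  -0.0781  0.3469] F [0.2 0.8 0. ] gap 0.0
q [-0.351  0.292  1.492  0.013  1.316 -0.373]
 x [ 0.044 -0.003 -0.999] y [-0.019  1.    -0.004] z [0.999 0.019 0.044] zang 1.1
```

View pics/w37.png

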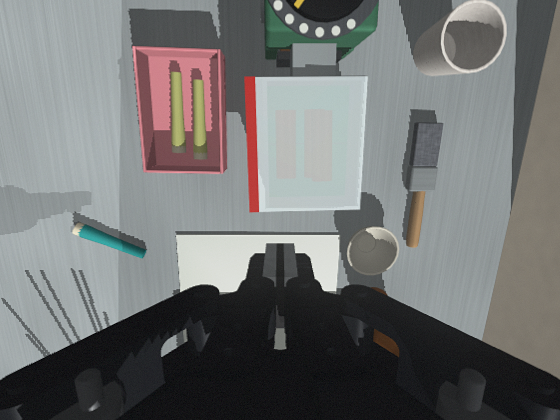

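Run:
```python
import cv2,numpy as np
a=cv2.imread('pics/w37_full.png')[70:215,240:375]
a=cv2.resize(a,None,fx=4,fy=4,interpolation=cv2.INTER_CUBIC).astype(float)
cv2.imwrite('pics/w37c.png',np.clip((a-130)*2.3,0,255).astype(np.uint8))
```

```text
(no output)
```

View pics/w37c.png

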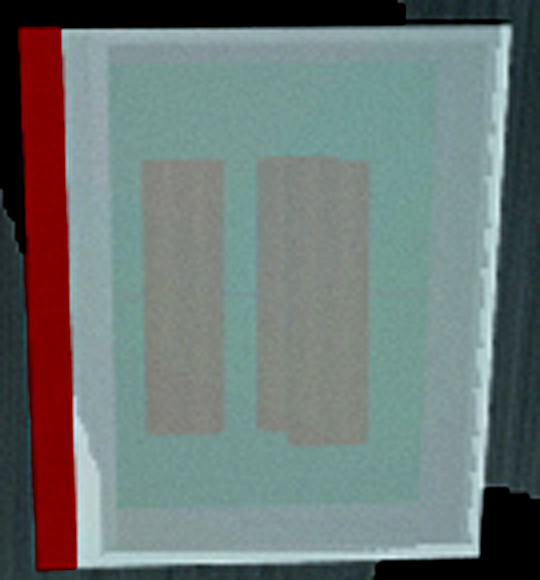

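Run:
```python
from station import manip
print(manip.sign_off())
```

```text
the job is handed in; nothing more can be done
None
```

The job is done and handed in at about 43 s of robot time.

- **Ring:** I turned it clockwise with the trough empty until the torque jumped to 0.74 N m at the stop, then backed it off 0.9 rad. The pointer bar reads -126.6° against -126.3° for the third white dot. A last top view still shows it there.
- **Cinnamon:** Three sticks were present, and all three are in the trough. The third was laid on top of the other two. It later sat shifted over the far stick, probably from the knock, though I did not see it happen. A final enlarged view through the lid shows one stick alone and two overlapping.
- **Lid:** I shut it after the last stick was in. It carried 19 N when pressed, and its edge matches the flat position in the scene camera.
- **Lemongrass:** Both stalks lie flat in the pink basket. I did not touch the turquoise look-alikes.
- **Tray:** I slid it in by its tab until it met the stop at about 16 N. Easing off before letting go pulled it back about 3 mm, so I pushed the tab again with closed fingers to 15 N. The tab now appears within about a millimetre of the home position in the scene view, judged by eye.

Two things were less clean. A finger leaned on the trough's far wall with about 15 N while I placed the second stick, and the lid was nudged further open in the process. The top and wrist cameras disagreed by about 1 cm on the tab position, so I used a value between them and the grip held. The bystanders look unmoved in the last pictures.

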